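# Put away the kiln furniture after unpacking

## Task

Put away the kiln furniture that lies mixed on the bench after unpacking the kiln: stand the tall post fully down in the empty socket of the three-cornered stacking frame, stand the two short brown props upright side by side on the floor of the frosted tub, and lay the two white three-armed stilts flat, side by side, on the floor of the green tub. The pieces are brittle, so set each one down rather than dropping it, and leave the glaze jar and the bowl alone.

Things in the scene. Friction and masses are not known exactly. Their poses are not given: they have to be found in the camera images.
- post_center (a point): the tall post: pale buff fired-clay round rod standing upright, 28 mm diameter, 100 mm tall over all (the top 12 mm is a thinner 18 mm tenon), loose, about 110 g; this point is at its centre, 50 mm above its foot; z up along the post. (Two more posts just like it already stand, fixed, in the other two corners of the stacking frame.)
- prop_a_center (a point): short prop a: squat dark brown fired-clay tube standing upright, 42 mm outside diameter, 22 mm bore, 40 mm tall, loose, about 90 g; this point is at its centre, 20 mm above its foot; z up along the tube. The two short props are alike.
- stilt_a_center (a point): stilt a (two alike): loose white three-armed star lying flat, 35 g; each arm reaches 30 mm from the centre, 12 mm wide, 12 mm thick (6 to 18 mm above what it lies on), with a 6 mm foot below and point above near its tip: 24 mm over all. Point: its centre, 12 mm above its underside; x along one arm, the others at 120 degrees, z up. Pinch an arm across its sides, 20 mm out from the centre.
- prop_b_center (a point): short prop b: squat dark brown fired-clay tube standing upright, 42 mm outside diameter, 22 mm bore, 40 mm tall, loose, about 90 g; this point is at its centre, 20 mm above its foot; z up along the tube. The two short props are alike.
- stilt_b_center (a point): stilt b (two alike): loose white three-armed star lying flat, 35 g; each arm reaches 30 mm from the centre, 12 mm wide, 12 mm thick (6 to 18 mm above what it lies on), with a 6 mm foot below and point above near its tip: 24 mm over all. Point: its centre, 12 mm above its underside; x along one arm, the others at 120 degrees, z up. Pinch an arm across its sides, 20 mm out from the centre.
- rack_socket (a point): empty socket of the stacking frame: fixed grey-buff clay frame of three arms with a socket cup at each corner; the other two cups already hold 100 mm posts. Cup 50 mm outside, bore 34 mm, rim 22 mm above the bench, bore 16 mm deep. Point: centre of the bore's floor, 6 mm above the bench; x towards the middle of the frame, z up; filled cups at x +130 mm, y +75 and -75 mm.
- green_tub: the lime-green open tub, fixed on the bench: 140 mm along its x, 180 mm along its y, 45 mm high, straight walls and floor 4 mm thick, with a rim standing out a few mm and a small pull lip on its -x side; origin at the centre of its underside (inside floor 4 mm above), z up.
- frosted_tub: the pale frosted grey-white open tub, fixed on the bench: 140 mm along its x, 180 mm along its y, 45 mm high, straight walls and floor 4 mm thick, with a rim standing out a few mm and a small pull lip on its -x side; origin at the centre of its underside (inside floor 4 mm above), z up.
- glaze_jar: bystander: white jar with a blue cap, 60 mm diameter, 85 mm tall, loose; origin at the centre of its underside
- bowl: bystander: small terracotta bowl, 96 mm across, 45 mm high, loose; origin at the centre of its underside
Mind the look-alikes: they are no part of the job. What is shaped like the part that bears stilt_a_center but orange is not meant. There is more than one size of the green_tub; the one meant has the size given above.

How it is judged:
By the outcome, as a careful person would: the job done as asked, in the order asked, and still so for the second after the job is handed in, with the robot touching nothing.
It also fails if it takes over 134 s, if anything falls off the work surface, if the arm or the gripper's body presses on something with over 40 N, if the wrist force passes 120 N, or if a joint passes its speed limit or range.

## Robot

A 7-joint arm with a two-finger parallel gripper is mounted at the origin on the work surface. World frame = base frame: x ahead of the robot, y to its left, z up, the work surface at z = 0. Lengths are in m, angles in rad, forces in N, time in s.
With the tool pointing down it reaches from about 0.425 to 0.95 m from the base axis. Payload 4.7 kg.
Tool frame: the origin (TCP) lies between the finger pads; the fingertips stand 19 mm ahead of it and the grasp point (between the pads) is the TCP (r.tips_ahead is the distance from the TCP to the fingertips, in m); z points along the fingers, y is the direction in which the jaws open and shut (so a half turn about z gives the same grasp; the last joint's range is limited). The gripper opens to 85 mm and grips with 20 to 120 N. Pads are 22 mm wide; open, the fingers measure 114 mm over their backs; the gripper's body (76 mm by 85 mm) begins 54 mm behind the grasp point. The pads swing forward as they close: fully open they stand 13 mm farther back than shut.
Start: joints at [-1.261, 0.469, -0.049, 1.532, 0.024, 1.141, -0.082], TCP at [0.224, 0.637, 0.25] pointing down, gripper open.
Joint ranges: [-2.59, 2.59], [-0.33, 1.99], [-1.39, 1.29], [0.1, 2.45], [-1.04, 4.18], [0.21, 1.99], [-2.66, 2.66]. Speed limits (rad/s): [2.57, 2.57, 3.14, 3.14, 3.14, 3.14, 3.14].

## Interface

Orientations are given as a unit quaternion [x, y, z, w].
In Python, from station import r gives the robot as it stands.
- The arm moves only by the tool play_rows, never from a script. Its argument "plan" is a list of rows, each an object of numbers: "dx", "dy", "dz": the shift along the tool's x, y, z in cm; "turn": the turn about the tool's z in degrees. A call has 1 to 8 rows; each row shifts and turns the pose as measured when the row begins, along the tool's axes as they then stand; what a row does not reach is not made up. A row lasts 1/10 s, in which the tool goes at most 50 mm and 8.59 degrees, less where a joint would pass 70% of its speed; a pose out of reach is approached as far as the arm can. A call is refused whole if a number of a shift passes 5 or a number of a turn 8.59, either way. A call with a gripper value outside its range is refused whole. "grip" is the opening, from 0 (shut) to 1 (fully open), set as the call begins (left out, the last holds). The fingers move at their own pace and stop on an object; "grip_force" is the grip in N (left out, the last holds). Time passes only in rows, so rows that do not move let the fingers close. It gives the time, the measured TCP pose, the force and the opening at its end, in the units of the state.
- r.read_state(): the state, without advancing time (a new reading comes with each control period).
- r.grab_frame(name): name is "side" or "top" or "wrist"; returns (picture, depth): 420x560x3 uint8, red, green, blue; 420x560 float32, m along the optical axis (not along the pixel's ray), 0 where there is no reading.
- r.get_calibration(name): a dict with "intrinsics" (3x3 intrinsics, pixels), "k1" (the pictures are not rectified: a ray, as slopes to the right and down, at radius r is drawn at 1 + k1 r^2 times it, then the intrinsics apply), "R" (3x3) and "t" (3): a world point X has camera coordinates R X + t; the wrist camera has in their place "hand_eye" (4x4, takes a point from camera to tool coordinates, whose origin is the TCP and whose axes are the flange's). Camera axes: x right, y down, z forward; pixel columns grow to the right and rows downward; lengths in m; the calibration is good to about 2 mm. A picture is of the moment at which its call begins: read the wrist's pose just before it. get_calibration takes no time and is no camera call.
- r.close_job(): hands the job in, once; it reports no verdict.
The state is a dict: "clock": time; "joint_pos": joint angles; "joint_vel": joint speeds; "joint_efforts": joint torques, N m; "ee_pos": TCP position; "eef_rot": TCP orientation; "wrist_force": force on the tool from outside, world axes, zero at the start; "ft_torque": the same for the moment, N m; "finger_gap": finger opening in m.
Only numpy, scipy, OpenCV 4.12 (cv2) and the standard library are available. Lean on these libraries where they do the work, as an engineer would, in place of code of your own. Each camera call takes 0.05 s, during which the arm holds its last target.

## Working session

There is one attempt and no reset: what is moved stays moved. The work goes in short steps, Python scripts to look and compute and a tool call to move; the robot and the scene stay as the last step left them, time stands still between calls to the robot, and variables do not carry over. Pictures are saved under pics/ and viewed, and the job is handed in when it is done.

Besides the shell and the picture viewer there is one more tool, called after ">>>" in YAML: its name, and indented under it one key for each argument. play_rows: Moves the arm, as the interface text tells. Its arguments: {"type":"object","properties":{"plan":{"type":"array"},"grip":{"type":"number"},"grip_force":{"type":"number"}},"required":["plan"]}

```bash
ls; mkdir -p pics
python3 - <<'E'
from station import r
import cv2
s=r.read_state();print(s)
for n in ("side","top","wrist"):
    p,d=r.grab_frame(n);cv2.imwrite(f"pics/{n}0.png",p[:,:,::-1]);c=r.get_calibration(n);print(n,c, d.min(),d.max())
    import numpy as np
    np.savez(f"pics/{n}0.npz",p=p,d=d)
E
```

```text
pics
{'clock': 0.0, 'joint_pos': array([-1.260903  ,  0.46941832, -0.04856878,  1.5337074 ,  0.02412309,
        1.14101486, -0.08228499]), 'joint_vel': array([-7.91513750e-04, -2.65827600e-05, -1.37224878e-03,  2.33260147e-03,
       -3.94208063e-04,  1.60325428e-03, -8.28903956e-04]), 'joint_efforts': array([-2.06461596e-04, -5.10293090e+01, -4.66134993e-02, -2.37715369e+01,
        1.06957782e-02,  7.25691862e-03, -7.42851199e-06]), 'ee_pos': array([0.22415995, 0.63610053, 0.2492712 ]), 'eef_rot': array([ 1.68571218e-01,  9.85688989e-01, -9.74349876e-04, -1.12650574e-04]), 'wrist_force': array([ 0.02170832, -0.70542576,  0.98506507]), 'ft_torque': array([ 0.01536956, -0.06251274, -0.01071636]), 'finger_gap': 0.08534217037223778}
side {'intrinsics': array([[490.14444144,   0.        , 279.07218204],
       [  0.        , 490.14444144, 215.29467106],
       [  0.        ,   0.        ,   1.        ]]), 'k1': -0.05262833378631907, 'R': array([[ 0.75881385, -0.65089114,  0.02328651],
       [-0.34579032, -0.43290802, -0.83247805],
       [ 0.5519335 ,  0.62364363, -0.55356845]]), 't':
[... 353 characters left out ...]
0.1789594 ],
       [ 0.17922718,  0.01091613, -0.98374715]]), 't': array([0.06502655, 0.54164481, 1.38111011])} 0.0 2.4100597
wrist {'intrinsics': array([[305.3332525 ,   0.        , 276.27431666],
       [  0.        , 305.3332525 , 209.5614972 ],
       [  0.        ,   0.        ,   1.        ]]), 'k1': -0.0047609642303490934, 'hand_eye': array([[ 6.26682161e-04, -9.50468668e-01, -3.10819752e-01,
         7.86604508e-02],
       [ 9.99999802e-01,  6.15487701e-04,  1.34097852e-04,
         1.14825143e-04],
       [ 6.38499281e-05, -3.10819774e-01,  9.50468865e-01,
        -1.23788728e-01],
       [ 0.00000000e+00,  0.00000000e+00,  0.00000000e+00,
         1.00000000e+00]])} 0.0 1.3782798
```

View pics/top0.png

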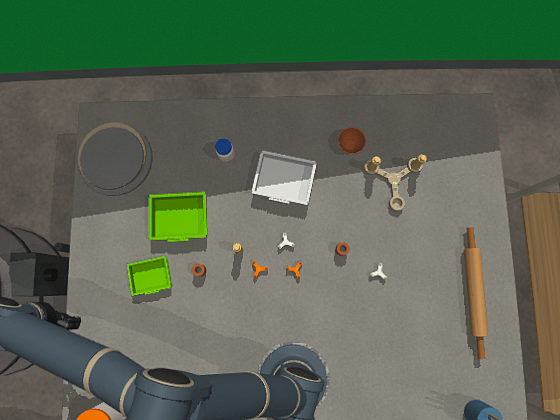

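View pics/side0.png

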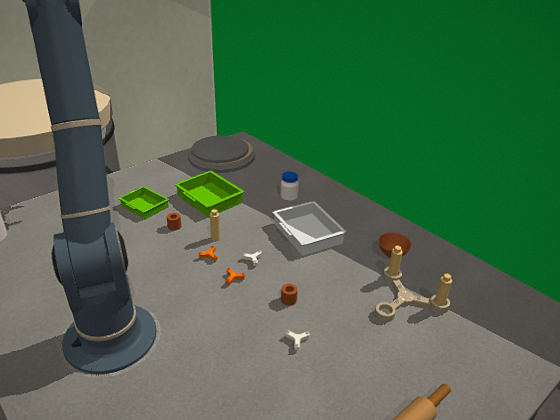

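View pics/wrist0.png

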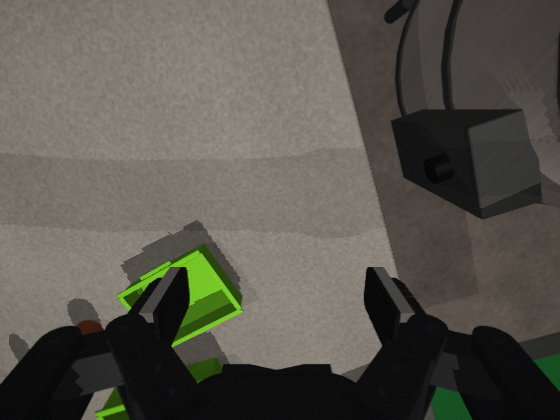

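The top view shows the post at (237,247), the props at (198,270) and (342,248), and the white stilts at (287,241) and (378,271). It also shows the orange decoys, the large green tub at (178,216), the frosted tub at (285,177) and the empty cup at (397,203). Next I'll measure these.

```bash
cat > h.py <<'E'
import numpy as np, cv2
from scipy.spatial.transform import Rotation as Rot
from station import r
def cam(n,state=None):
    c=r.get_calibration(n)
    if n=="wrist":
        H=c["hand_eye"];Rt=Rot.from_quat(state["eef_rot"]).as_matrix()
        Rwc=Rt@H[:3,:3];o=Rt@H[:3,3]+state["ee_pos"]
    else:
        Rwc=c["R"].T;o=-Rwc@c["t"]
    return c["intrinsics"],c["k1"],Rwc,o
def rays(C,uv):
    K,k1,Rwc,o=C
    uv=np.asarray(uv,float).reshape(-1,1,2)
    n=cv2.undistortPoints(uv,K,np.array([k1,0,0,0,0.])).reshape(-1,2)
    return np.c_[n,np.ones(len(n))]@Rwc.T,o
def plane(C,uv,z):
    d,o=rays(C,uv); return o+d*((z-o[2])/d[:,2])[:,None]
def unproj(C,uv,dep):
    d,o=rays(C,uv); return o+d*np.asarray(dep).reshape(-1,1)
def proj(C,X):
    K,k1,Rwc,o=C
    return cv2.projectPoints((np.asarray(X,float).reshape(-1,3)-o)@Rwc,np.zeros(3),np.zeros(3),K,np.array([k1,0,0,0,0.]))[0].reshape(-1,2)
def hsv(p): return cv2.cvtColor(np.ascontiguousarray(p),cv2.COLOR_RGB2HSV)
def cloud(C,d):
    h,w=d.shape;v,u=np.mgrid[:h,:w]
    P=unproj(C,np.c_[u.ravel(),v.ravel()],d.ravel()).reshape(h,w,3);P[d==0]=np.nan
    return P
E
python3 - <<'E'
from h import *
for n in("top","side"):
    f=np.load(f"pics/{n}0.npz");p,d=f["p"],f["d"];C=cam(n);P=cloud(C,d)
    H=hsv(p)
    Z=P[:,:,2]
    on=np.nan_to_num((Z>0.008)&(Z<0.13)&(P[:,:,0]>.3)&(P[:,:,0]<1.0)&(abs(P[:,:,1])<.6)).astype(np.uint8)
    nn,L,st,ce=cv2.connectedComponentsWithStats(on)
    print(n,"table z",np.nanmedian(Z[(P[:,:,0]>.3)&(P[:,:,0]<.8)&(abs(P[:,:,1])<.4)]))
    for i in range(1,nn):
        if st[i,4]<25: continue
        m=L==i;q=P[m]
        print(i,st[i,4],ce[i].round(),"min",q.min(0).round(3),"max",q.max(0).round(3),"mean",q.mean(0).round(3),"hsv",np.median(H[m],0))
E
```

```text
top table z 0.0018774339485758684
189 2361 [129. 158.] min [0.611 0.466 0.008] max [0.865 0.6   0.058] mean [0.732 0.541 0.039] hsv [30.  9. 83.]
234 518 [352. 140.] min [ 0.727 -0.265  0.008] max [ 0.832 -0.173  0.054] mean [ 0.783 -0.223  0.027] hsv [ 10. 172.  98.]
300 342 [224. 150.] min [0.721 0.182 0.008] max [0.803 0.239 0.094] mean [0.743 0.209 0.07 ] hsv [109.  198.5 118. ]
365 926 [284. 177.] min [ 0.558 -0.095  0.008] max [0.745 0.12  0.054] mean [0.656 0.014 0.038] hsv [ 30.   8. 156.]
392 938 [395. 176.] min [ 0.534 -0.484  0.008] max [ 0.732 -0.262  0.113] mean [ 0.651 -0.36   0.033] hsv [ 20.  69. 157.]
651 895 [176. 215.] min [0.444 0.272 0.008] max [0.614 0.464 0.056] mean [0.532 0.374 0.039] hsv [ 43. 255. 178.]
882 504 [470. 258.] min [ 0.301 -0.6    0.013] max [ 0.472 -0.57   0.062] mean [ 0.37  -0.586  0.042] hsv [ 16.  140.  142.5]
913 99 [285. 242.] min [ 0.418 -0.015  0.01 ] max [0.472 0.038 0.026] mean [0.438 0.013 0.019] hsv [ 26.  20. 232.]
958 85 [238. 248.] min [0.402 0.155 0.008] max [0.43  0.179 0.105] mean [0.414 0.166 0.08 ] hsv [ 20. 122. 163.]
960 1
[... 1454 characters left out ...]
254.] min [0.321 0.072 0.008] max [0.378 0.121 0.025] mean [0.348 0.101 0.017] hsv [ 13. 255. 182.]
65 141 [253. 257.] min [ 0.414 -0.019  0.008] max [0.469 0.036 0.026] mean [0.435 0.012 0.017] hsv [ 20.  39. 184.]
66 150 [234. 276.] min [ 0.315 -0.041  0.008] max [0.37  0.012 0.026] mean [ 0.345 -0.02   0.017] hsv [ 13. 255. 186.]
68 287 [289. 293.] min [ 0.387 -0.194  0.008] max [ 0.429 -0.152  0.045] mean [ 0.404 -0.177  0.031] hsv [ 11. 200.  86.]
69 196 [297. 337.] min [ 0.307 -0.312  0.008] max [ 0.359 -0.261  0.029] mean [ 0.33  -0.289  0.018] hsv [ 20.  39. 211.]
70 434 [416. 405.] min [ 0.314 -0.6    0.028] max [ 0.468 -0.573  0.057] mean [ 0.374 -0.59   0.047] hsv [ 16. 152. 144.]
```

```bash
cat >> h.py <<'E'
def yaw(s):
    x=Rot.from_quat(s["eef_rot"]).as_matrix()[:,0];return np.degrees(np.arctan2(x[1],x[0]))
def go(x,y,z,yw=None,step=5.0):
    """print rows (cm, deg) from current pose to world target; tool z down. yaw=world angle of tool x"""
    s=r.read_state();p=s["ee_pos"].copy();a=yaw(s)
    if yw is None: yw=a
    da=(yw-a+180)%360-180
    D=np.array([x,y,z])-p
    n=int(max(np.ceil(np.linalg.norm(D)*100/step),np.ceil(abs(da)/8.5),1))
    print(f"from {p.round(4)} yaw {a:.1f} rows {n} d {D.round(4)} da {da:.1f}")
    for i in range(n):
        t=np.radians(a+da*i/n);c,q=np.cos(t),np.sin(t);w=D/n*100
        # tool x=(c,q), tool y: z down -> y = z x x = (0,0,-1)x(c,q,0)=(q,-c)
        print(f'{{"dx":{w[0]*c+w[1]*q:.2f},"dy":{w[0]*q-w[1]*c:.2f},"dz":{-w[2]:.2f},"turn":{-da/n:.2f}}},')
def st():
    s=r.read_state();M=Rot.from_quat(s["eef_rot"]).as_matrix()
    print("t",round(s["clock"],2),"p",s["ee_pos"].round(4),"yaw",round(yaw(s),1),"tilt",M[:2,2].round(3),"F",s["wrist_force"].round(1),"gap",round(s["finger_gap"],4),"q",s["joint_pos"].round(2))
E
python3 - <<'E'
from h import *
print(r.tips_ahead);go(.415,.166,.22,165)
E
```

```text
0.019
from [0.2242 0.6363 0.2495] yaw 160.6 rows 11 d [ 0.1908 -0.4703 -0.0295] da 4.4
{"dx":-3.06,"dy":-3.46,"dz":0.27,"turn":-0.40},
{"dx":-3.03,"dy":-3.48,"dz":0.27,"turn":-0.40},
{"dx":-3.01,"dy":-3.50,"dz":0.27,"turn":-0.40},
{"dx":-2.98,"dy":-3.52,"dz":0.27,"turn":-0.40},
{"dx":-2.96,"dy":-3.54,"dz":0.27,"turn":-0.40},
{"dx":-2.93,"dy":-3.56,"dz":0.27,"turn":-0.40},
{"dx":-2.91,"dy":-3.58,"dz":0.27,"turn":-0.40},
{"dx":-2.88,"dy":-3.60,"dz":0.27,"turn":-0.40},
{"dx":-2.86,"dy":-3.62,"dz":0.27,"turn":-0.40},
{"dx":-2.83,"dy":-3.64,"dz":0.27,"turn":-0.40},
{"dx":-2.81,"dy":-3.66,"dz":0.27,"turn":-0.40},
```

>>> play_rows:
  plan:
    - {"dx": -3,"dy": -3.5,"dz": 0.3,"turn": -0.4}
    - {"dx": -3,"dy": -3.5,"dz": 0.3,"turn": -0.4}
    - {"dx": -3,"dy": -3.5,"dz": 0.3,"turn": -0.4}
    - {"dx": -3,"dy": -3.5,"dz": 0.3,"turn": -0.4}
    - {"dx": -3,"dy": -3.5,"dz": 0.3,"turn": -0.4}
    - {"dx": -3,"dy": -3.5,"dz": 0.3,"turn": -0.4}
    - {"dx": -3,"dy": -3.5,"dz": 0.3,"turn": -0.4}
    - {"dx": -3,"dy": -3.5,"dz": 0.3,"turn": -0.4}
  grip: 1

```text
clock: 0.95
ee_pos: [0.3663, 0.29, 0.2211]
eef_rot: [0.133, 0.991, -0.0, -0.002]
wrist_force: [1.6, 0.1, 0.0]
finger_gap: 0.0853
```

Run:
```python
from h import *
st();go(.415,.166,.22,165)
```

```text
t 0.95 p [0.3663 0.29   0.2211] yaw 164.7 tilt [-0.004 -0.   ] F [1.6 0.1 0. ] gap 0.0853 q [-0.81  0.16  0.06  2.04 -0.02  0.94  0.56]
from [0.3663 0.29   0.2211] yaw 164.7 rows 3 d [ 0.0487 -0.124  -0.0011] da 0.3
{"dx":-2.65,"dy":-3.56,"dz":0.04,"turn":-0.09},
{"dx":-2.65,"dy":-3.56,"dz":0.04,"turn":-0.09},
{"dx":-2.64,"dy":-3.57,"dz":0.04,"turn":-0.09},
```

>>> play_rows:
  plan:
    - {"dx": -2.6,"dy": -3.5}
    - {"dx": -2.6,"dy": -3.5}
    - {"dx": -2.6,"dy": -3.5}
    - {}

```text
schema error: expected keys dx, dy, dz, turn
```

Run:
```python
from h import *
st();s=r.read_state();p,d=r.grab_frame("wrist");cv2.imwrite("pics/w1.png",p[:,:,::-1]);np.savez("pics/w1.npz",p=p,d=d)
C=cam("wrist",s);P=cloud(C,d);Z=P[:,:,2]
m=(Z>.094)&(Z<.11)&(abs(P[:,:,0]-.415)<.04)&(abs(P[:,:,1]-.166)<.04)
m2=(Z>.03)&(Z<.08)&(abs(P[:,:,0]-.415)<.04)&(abs(P[:,:,1]-.166)<.04)
for k in(m,m2):
  v,u=np.nonzero(k);print(k.sum(),P[k].mean(0),P[k].min(0),P[k].max(0),u.mean(),v.mean(),np.ptp(u),np.ptp(v))
print("table",np.nanmedian(Z[abs(Z)<.006]))
```

```text
t 0.95 p [0.3663 0.29   0.2211] yaw 164.7 tilt [-0.004 -0.   ] F [1.6 0.1 0. ] gap 0.0853 q [-0.81  0.16  0.06  2.04 -0.02  0.94  0.56]<stdin>:7: RuntimeWarning: Mean of empty slice.
  ret = um.true_divide(
Traceback (most recent call last):
ValueError: zero-size array to reduction operation minimum which has no identity
```

View pics/w1.png

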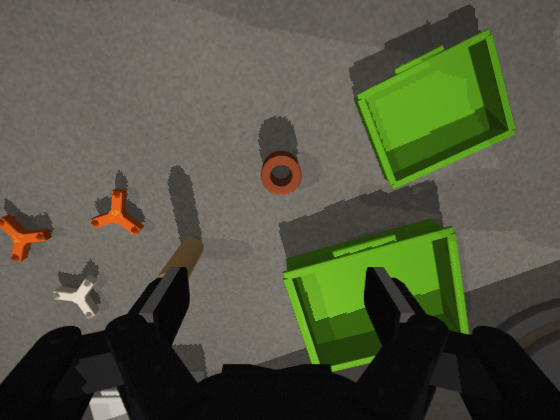

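>>> play_rows:
  plan:
    - {"dx": -2.6,"dy": -3.5,"dz": 0,"turn": 0}
    - {"dx": -2.6,"dy": -3.5,"dz": 0,"turn": 0}
    - {"dx": -2.6,"dy": -3.5,"dz": 0,"turn": 0}
    - {"dx": 0,"dy": 0,"dz": 0,"turn": 0}

```text
clock: 1.4
ee_pos: [0.416, 0.1567, 0.2209]
eef_rot: [0.141, 0.99, -0.003, -0.001]
wrist_force: [0.1, 0.1, -0.9]
finger_gap: 0.0856
```

Run:
```python
from h import *
st();s=r.read_state();p,d=r.grab_frame("wrist");cv2.imwrite("pics/w2.png",p[:,:,::-1]);np.savez("pics/w2.npz",p=p,d=d)
C=cam("wrist",s);P=cloud(C,d);Z=P[:,:,2]
print("table",np.nanmedian(Z[abs(Z)<.006]))
for lo,hi in((.094,.11),(.08,.092),(.03,.08)):
  k=(Z>lo)&(Z<hi)&(abs(P[:,:,0]-.415)<.04)&(abs(P[:,:,1]-.166)<.04)
  v,u=np.nonzero(k)
  if k.sum(): print(k.sum(),P[k].mean(0),P[k].min(0),P[k].max(0),u.mean(),v.mean(),np.ptp(u),np.ptp(v))
```

```text
t 1.4 p [0.416  0.1567 0.2209] yaw 163.8 tilt [-0.004 -0.006] F [ 0.1  0.1 -0.9] gap 0.0856 q [-0.62  0.12  0.18  2.09 -0.02  0.93  0.86]
table 0.0003152105550234263
351 [0.41628326 0.16865971 0.09972959] [0.40817455 0.1601056  0.0941566 ] [0.42595369 0.17715283 0.10218705] 290.9230769230769 204.7094017094017 20 21
419 [0.41308578 0.16902082 0.08762022] [0.40334042 0.15483044 0.08049158] [0.43033848 0.18242458 0.0919258 ] 289.8257756563246 197.13126491646779 31 31
294 [0.40632646 0.17021582 0.05711414] [0.40324786 0.15519182 0.03007805] [0.41790467 0.18249897 0.07997865] 288.07142857142856 181.91836734693877 30 23
```

View pics/w2.png

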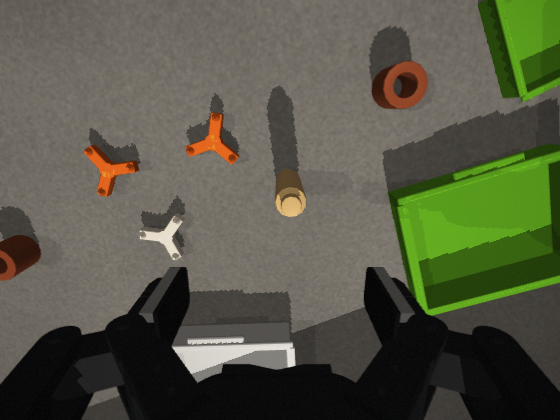

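The post's tenon is centred at (290,205) in the wrist view, which gives (0.417, 0.1687). That matches the top camera within 2 mm.

Run:
```python
from h import *
go(.4168,.1687,.066,165,2.5)
```

```text
from [0.4151 0.1596 0.2209] yaw 164.0 rows 7 d [ 0.0017  0.0091 -0.1549] da 1.0
{"dx":0.01,"dy":0.13,"dz":2.21,"turn":-0.14},
{"dx":0.01,"dy":0.13,"dz":2.21,"turn":-0.14},
{"dx":0.01,"dy":0.13,"dz":2.21,"turn":-0.14},
{"dx":0.01,"dy":0.13,"dz":2.21,"turn":-0.14},
{"dx":0.01,"dy":0.13,"dz":2.21,"turn":-0.14},
{"dx":0.01,"dy":0.13,"dz":2.21,"turn":-0.14},
{"dx":0.01,"dy":0.13,"dz":2.21,"turn":-0.14},
```

>>> play_rows:
  plan:
    - {"dx": 0,"dy": 0.9,"dz": 1,"turn": -1}
    - {"dx": 0,"dy": 0,"dz": 2.5,"turn": 0}
    - {"dx": 0,"dy": 0,"dz": 2.5,"turn": 0}
    - {"dx": 0,"dy": 0,"dz": 2.5,"turn": 0}
    - {"dx": 0,"dy": 0,"dz": 2.5,"turn": 0}
    - {"dx": 0,"dy": 0,"dz": 1.5,"turn": 0}
    - {"dx": 0,"dy": 0,"dz": 0,"turn": 0}

```text
clock: 2.15
ee_pos: [0.4142, 0.1834, 0.0879]
eef_rot: [0.118, 0.993, 0.0, -0.002]
wrist_force: [0.6, 0.1, -1.2]
finger_gap: 0.0854
```

Run:
```python
from h import *
st();go(.4168,.1687,.066,165,2.5)
```

```text
t 2.15 p [0.4142 0.1834 0.0879] yaw 166.4 tilt [-0.005  0.001] F [ 0.6  0.1 -1.2] gap 0.0854 q [-0.62  0.35  0.13  2.2  -0.08  0.61  0.91]
from [0.4142 0.1834 0.0879] yaw 166.4 rows 2 d [ 0.0026 -0.0147 -0.0219] da -1.4
{"dx":-0.30,"dy":-0.68,"dz":1.09,"turn":0.72},
{"dx":-0.31,"dy":-0.68,"dz":1.09,"turn":0.72},
```

>>> play_rows:
  plan:
    - {"dx": -0.3,"dy": -0.7,"dz": 0.7,"turn": 0.7}
    - {"dx": -0.2,"dy": -0.6,"dz": 0.7,"turn": 0.5}
    - {"dx": 0,"dy": 0,"dz": 0.5,"turn": 0}
    - {"dx": 0,"dy": 0,"dz": 0,"turn": 0}
    - {"dx": 0,"dy": 0,"dz": 0,"turn": 0}

```text
clock: 2.65
ee_pos: [0.4163, 0.1718, 0.0681]
eef_rot: [0.127, 0.992, 0.001, -0.002]
wrist_force: [-0.3, 0.3, -0.5]
finger_gap: 0.0852
```

Run:
```python
from h import *
st();go(.4168,.1687,.066,165,2.5)
```

```text
t 2.65 p [0.4163 0.1718 0.0681] yaw 165.4 tilt [-0.003  0.003] F [-0.3  0.3 -0.5] gap 0.0852 q [-0.59  0.38  0.13  2.22 -0.1   0.55  0.93]
from [0.4163 0.1718 0.0681] yaw 165.4 rows 1 d [ 0.0005 -0.0031 -0.0021] da -0.4
{"dx":-0.12,"dy":-0.29,"dz":0.21,"turn":0.43},
```

>>> play_rows:
  plan:
    - {"dx": -0.1,"dy": -0.3,"dz": 0.2,"turn": 0.4}
    - {"dx": 0,"dy": 0,"dz": 0,"turn": 0}
    - {"dx": 0,"dy": 0,"dz": 0,"turn": 0}

```text
clock: 2.95
ee_pos: [0.4173, 0.1687, 0.0669]
eef_rot: [0.131, 0.991, 0.002, -0.001]
wrist_force: [-0.3, -0.4, 0.8]
finger_gap: 0.0858
```

>>> play_rows:
  plan:
    - {"dx": 0,"dy": 0,"dz": 0,"turn": 0}
    - {"dx": 0,"dy": 0,"dz": 0,"turn": 0}
    - {"dx": 0,"dy": 0,"dz": 0,"turn": 0}
    - {"dx": 0,"dy": 0,"dz": 0,"turn": 0}
    - {"dx": 0,"dy": 0,"dz": 0,"turn": 0}
    - {"dx": 0,"dy": 0,"dz": 0,"turn": 0}
  grip: 0.2
  grip_force: 40

```text
clock: 3.55
ee_pos: [0.4176, 0.169, 0.0674]
eef_rot: [0.131, 0.991, 0.002, -0.0]
wrist_force: [0.6, 0.6, -0.4]
finger_gap: 0.027
```

Run:
```python
from h import *
st()
```

```text
t 3.55 p [0.4176 0.169  0.0674] yaw 165.0 tilt [-0.     0.005] F [ 0.6  0.6 -0.4] gap 0.027 q [-0.58  0.38  0.13  2.22 -0.1   0.54  0.93]
```

>>> play_rows:
  plan:
    - {"dx": 0,"dy": 0,"dz": -2,"turn": 0}
    - {"dx": 0,"dy": 0,"dz": -3,"turn": 0}
    - {"dx": 0,"dy": 0,"dz": -3,"turn": 0}
    - {"dx": 0,"dy": 0,"dz": -2,"turn": 0}
    - {"dx": 0,"dy": 0,"dz": 0,"turn": 0}

```text
clock: 4.05
ee_pos: [0.4161, 0.1678, 0.1691]
eef_rot: [0.131, 0.991, 0.001, -0.003]
wrist_force: [1.1, -0.1, 0.3]
finger_gap: 0.0269
```

Run:
```python
from h import *
st()
f=np.load("pics/top0.npz");p,d=f["p"],f["d"];C=cam("top");P=cloud(C,d);Z=P[:,:,2]
v,u=np.nonzero((Z>.015)&(Z<.03)&(P[:,:,0]<.60)&(P[:,:,0]>.5)&(P[:,:,1]<-.3)&(P[:,:,1]>-.45))
q=plane(C,np.c_[u,v],.022);print(len(q),q.min(0),q.max(0))
(cx,cy),rr=cv2.minEnclosingCircle(q[:,:2].astype(np.float32));print(cx,cy,rr)
go(.555-.03,-.37+.03,.16,180)
```

```text
t 4.05 p [0.4161 0.1678 0.1691] yaw 165.0 tilt [-0.005  0.002] F [ 1.1 -0.1  0.3] gap 0.0269 q [-0.62  0.2   0.16  2.14 -0.05  0.8   0.89]
117 [ 0.53577435 -0.38735058  0.022     ] [ 0.59746852 -0.33634542  0.022     ]
0.5661705732345581 -0.3610534071922302 0.03146235644817352
from [0.4161 0.1678 0.1691] yaw 165.0 rows 11 d [ 0.1089 -0.5078 -0.0091] da 15.0
{"dx":-2.15,"dy":-4.20,"dz":0.08,"turn":-1.36},
{"dx":-2.05,"dy":-4.25,"dz":0.08,"turn":-1.36},
{"dx":-1.95,"dy":-4.30,"dz":0.08,"turn":-1.36},
{"dx":-1.85,"dy":-4.35,"dz":0.08,"turn":-1.36},
{"dx":-1.74,"dy":-4.39,"dz":0.08,"turn":-1.36},
{"dx":-1.64,"dy":-4.43,"dz":0.08,"turn":-1.36},
{"dx":-1.53,"dy":-4.47,"dz":0.08,"turn":-1.36},
{"dx":-1.42,"dy":-4.50,"dz":0.08,"turn":-1.36},
{"dx":-1.32,"dy":-4.53,"dz":0.08,"turn":-1.36},
{"dx":-1.21,"dy":-4.56,"dz":0.08,"turn":-1.36},
{"dx":-1.10,"dy":-4.59,"dz":0.08,"turn":-1.36},
```

>>> play_rows:
  plan:
    - {"dx": -2.3,"dy": -3,"dz": 0,"turn": -1.4}
    - {"dx": -2.3,"dy": -4,"dz": 0,"turn": -1.4}
    - {"dx": -2.2,"dy": -4,"dz": 0,"turn": -1.4}
    - {"dx": -2.2,"dy": -4,"dz": 0,"turn": -1.4}
    - {"dx": -2,"dy": -4,"dz": 0,"turn": -1.4}
    - {"dx": -2,"dy": -4,"dz": 0,"turn": -1.4}
    - {"dx": -1.5,"dy": -4,"dz": 0,"turn": -1.4}
    - {"dx": -1.3,"dy": -4,"dz": 0,"turn": -1.4}

```text
clock: 4.85
ee_pos: [0.5203, -0.1685, 0.1581]
eef_rot: [0.02, 1.0, 0.002, -0.008]
wrist_force: [0.7, -0.2, -0.6]
finger_gap: 0.0272
```

Run:
```python
from h import *
st();go(.55,-.285,.165,180)
```

```text
t 4.85 p [ 0.5203 -0.1685  0.1581] yaw 177.8 tilt [-0.016  0.005] F [ 0.7 -0.2 -0.6] gap 0.0272 q [ 0.    0.38  0.3   1.94 -0.14  0.86  1.91]
from [ 0.5203 -0.1685  0.1581] yaw 177.8 rows 3 d [ 0.0297 -0.1165  0.0069] da 2.2
{"dx":-1.14,"dy":-3.84,"dz":-0.23,"turn":-0.74},
{"dx":-1.09,"dy":-3.86,"dz":-0.23,"turn":-0.74},
{"dx":-1.04,"dy":-3.87,"dz":-0.23,"turn":-0.74},
```

>>> play_rows:
  plan:
    - {"dx": -1.1,"dy": -3,"dz": -0.1,"turn": 0}
    - {"dx": -1,"dy": -3,"dz": -0.1,"turn": 0}
    - {"dx": -0.6,"dy": -2,"dz": -0.1,"turn": 0}
    - {"dx": 0,"dy": -1,"dz": 0,"turn": 0}
    - {"dx": 0,"dy": 0,"dz": 0,"turn": 0}
    - {"dx": 0,"dy": 0,"dz": 0,"turn": 0}

```text
clock: 5.45
ee_pos: [0.5391, -0.269, 0.1505]
eef_rot: [0.025, 1.0, 0.002, -0.015]
wrist_force: [0.8, 0.4, -1.1]
finger_gap: 0.0268
```

Run:
```python
from h import *
st();s=r.read_state();p,d=r.grab_frame("wrist");cv2.imwrite("pics/w3.png",p[:,:,::-1]);np.savez("pics/w3.npz",p=p,d=d,pos=s["ee_pos"],q=s["eef_rot"])
```

```text
t 5.45 p [ 0.5391 -0.269   0.1505] yaw 177.2 tilt [-0.029  0.005] F [ 0.8  0.4 -1.1] gap 0.0268 q [ 0.16  0.48  0.31  1.81 -0.17  0.91  2.07]
```

View pics/w3.png

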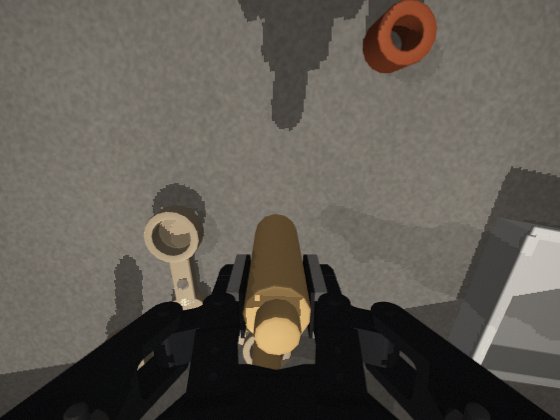

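The wrist view shows the held post upright in the jaws and the empty cup at about (173,235). Next I'll locate the cup and check the tool tilt.

Run:
```python
from h import *
st()
f=np.load("pics/w3.npz");p,d=f["p"],f["d"];s=dict(ee_pos=f["pos"],eef_rot=f["q"]);C=cam("wrist",s);P=cloud(C,d);Z=P[:,:,2]
print("table",np.nanmedian(Z[150:250,80:250]), np.nanmedian(Z[20:100,80:200]))
m=(Z>.018)&(Z<.027)&(P[:,:,0]<.60)&(P[:,:,0]>.5)&(P[:,:,1]<-.3)&(P[:,:,1]>-.45)
v,u=np.nonzero(m);q=plane(C,np.c_[u,v],.022);print(len(q),q.min(0),q.max(0))
# ring outer: use points within 28mm of median est; fit circle on hull excluding arm side (x> c+.01)
c=np.array([.561,-.361])
for it in range(4):
    Q=q[(np.hypot(*(q[:,:2]-c).T)<.029)&~((q[:,0]>c[0]+.008)&(abs(q[:,1]-c[1])<.012+.0))]
    h=cv2.convexHull(Q[:,:2].astype(np.float32)).reshape(-1,2)
    A=np.c_[2*h,np.ones(len(h))];x=np.linalg.lstsq(A,(h**2).sum(1),rcond=None)[0];c=x[:2];print(c,np.sqrt(x[2]+c@c),len(Q))
# floor
m=(Z>.002)&(Z<.010)&(np.hypot(P[:,:,0]-c[0],P[:,:,1]-c[1])<.016);print("floor",m.sum(),P[m].mean(0))
# held post
k=np.zeros_like(m);k[215:355,245:312]=1;k&=(np.hypot(P[:,:,0]-s["ee_pos"][0],P[:,:,1]-s["ee_pos"][1])<.04)
q=P[k];print("post",len(q),q.min(0),q.max(0),'top', q[q[:,2]>q[:,2].max()-.006].mean(0))
```

```text
t 5.5 p [ 0.5389 -0.2688  0.1506] yaw 177.2 tilt [-0.029  0.005] F [-0.7 -0.7 -1.4] gap 0.0272 q [ 0.16  0.48  0.32  1.81 -0.17  0.91  2.07]
table 0.00030031370129951496 0.00013056326112881322
1329 [ 0.53478744 -0.38806755  0.022     ] [ 0.58460653 -0.33839268  0.022     ]
[ 0.55963478 -0.36321137] 0.024856527773275013 1074
[ 0.55962937 -0.36321877] 0.02485323194018735 1072
[ 0.55962937 -0.36321877] 0.02485323194018735 1072
[ 0.55962937 -0.36321877] 0.02485323194018735 1072
floor 623 [ 0.56198193 -0.36575337  0.006229  ]
post 8216 [ 0.52303638 -0.29984013 -0.00199663] [ 0.57312812 -0.23610917  0.18520223] top [ 0.53801972 -0.26895031  0.18288088]
```

>>> play_rows:
  plan:
    - {"dx": -0.5,"dy": -2,"dz": 0,"turn": 0}
    - {"dx": -0.5,"dy": -2,"dz": 0,"turn": 0}
    - {"dx": -0.5,"dy": -2,"dz": 0,"turn": 0}
    - {"dx": -0.4,"dy": -2,"dz": 0,"turn": 0}
    - {"dx": 0,"dy": 0,"dz": 0,"turn": 0}
    - {"dx": 0,"dy": 0,"dz": 0,"turn": 0}

```text
clock: 6.1
ee_pos: [0.5568, -0.3482, 0.1495]
eef_rot: [0.019, 1.0, 0.003, -0.014]
wrist_force: [0.6, 0.1, -1.0]
finger_gap: 0.0271
```

Run:
```python
from h import *
st();go(.5616,-.3632,.10)
```

```text
t 6.1 p [ 0.5568 -0.3482  0.1495] yaw 177.8 tilt [-0.028  0.007] F [ 0.6  0.1 -1. ] gap 0.0271 q [ 0.27  0.56  0.32  1.67 -0.19  0.97  2.19]
from [ 0.5568 -0.3482  0.1495] yaw 177.8 rows 2 d [ 0.0048 -0.015  -0.0495] da 0.0
{"dx":-0.27,"dy":-0.74,"dz":2.47,"turn":-0.00},
{"dx":-0.27,"dy":-0.74,"dz":2.47,"turn":-0.00},
```

>>> play_rows:
  plan:
    - {"dx": -0.3,"dy": -0.8,"dz": 0.5,"turn": 0}
    - {"dx": -0.2,"dy": -0.7,"dz": 0.8,"turn": 0}
    - {"dx": 0,"dy": 0,"dz": 0.8,"turn": 0}
    - {"dx": 0,"dy": 0,"dz": 0.8,"turn": 0}
    - {"dx": 0,"dy": 0,"dz": 0.5,"turn": 0}
    - {"dx": 0,"dy": 0,"dz": 0,"turn": 0}
    - {"dx": 0,"dy": 0,"dz": 0,"turn": 0}

```text
clock: 6.8
ee_pos: [0.5607, -0.3598, 0.1108]
eef_rot: [0.017, 1.0, 0.005, -0.015]
wrist_force: [1.2, 0.1, -0.8]
finger_gap: 0.0269
```

Run:
```python
from h import *
st();go(.5616,-.3632,.10)
```

```text
t 6.8 p [ 0.5607 -0.3598  0.1108] yaw 178.1 tilt [-0.031  0.011] F [ 1.2  0.1 -0.8] gap 0.0269 q [ 0.3   0.62  0.3   1.67 -0.21  0.92  2.22]
from [ 0.5607 -0.3598  0.1108] yaw 178.1 rows 1 d [ 0.0009 -0.0034 -0.0108] da 0.0
{"dx":-0.10,"dy":-0.34,"dz":1.08,"turn":-0.00},
```

>>> play_rows:
  plan:
    - {"dx": -0.1,"dy": -0.4,"dz": 0.4,"turn": 0}
    - {"dx": 0,"dy": 0,"dz": 0,"turn": 0}
    - {"dx": 0,"dy": 0,"dz": 0,"turn": 0}

```text
clock: 7.1
ee_pos: [0.562, -0.3642, 0.1071]
eef_rot: [0.016, 1.0, 0.005, -0.015]
wrist_force: [0.3, 0.1, -1.2]
finger_gap: 0.0275
```

Run:
```python
from h import *
st();s=r.read_state();p,d=r.grab_frame("wrist");cv2.imwrite("pics/w4.png",p[:,:,::-1]);np.savez("pics/w4.npz",p=p,d=d,pos=s["ee_pos"],q=s["eef_rot"])
p,d=r.grab_frame("side");cv2.imwrite("pics/s4.png",cv2.resize(p[200:350,330:500,::-1],None,fx=4,fy=4))
```

```text
t 7.1 p [ 0.562  -0.3642  0.1071] yaw 178.1 tilt [-0.03  0.01] F [ 0.3  0.1 -1.2] gap 0.0275 q [ 0.31  0.63  0.3   1.67 -0.21  0.91  2.22]
```

View pics/w4.png

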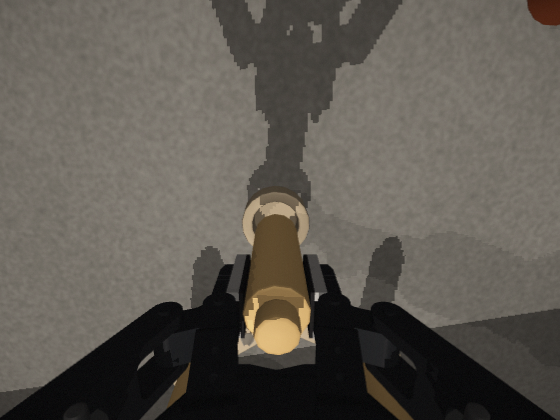

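View pics/s4.png

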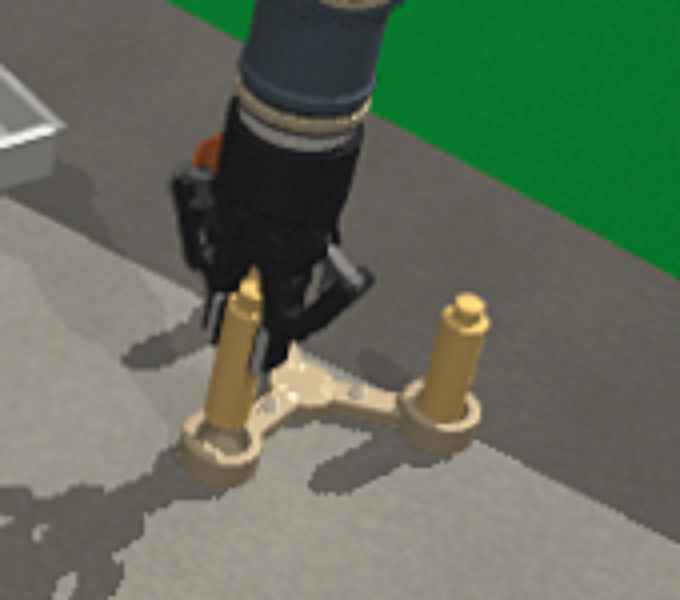

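>>> play_rows:
  plan:
    - {"dx": 0,"dy": 0,"dz": 0.8,"turn": 0}
    - {"dx": 0,"dy": 0,"dz": 0.8,"turn": 0}
    - {"dx": 0,"dy": 0,"dz": 0.5,"turn": 0}
    - {"dx": 0,"dy": 0,"dz": 0.3,"turn": 0}
    - {"dx": 0,"dy": 0,"dz": 0,"turn": 0}

```text
clock: 7.7
ee_pos: [0.5609, -0.3636, 0.0806]
eef_rot: [0.016, 1.0, 0.005, -0.015]
wrist_force: [0.2, -0.3, -1.5]
finger_gap: 0.0271
```

Run:
```python
from h import *
st()
```

```text
t 7.7 p [ 0.5609 -0.3636  0.0806] yaw 178.1 tilt [-0.03   0.011] F [ 0.2 -0.3 -1.5] gap 0.0271 q [ 0.31  0.66  0.29  1.68 -0.22  0.87  2.23]
```

>>> play_rows:
  plan:
    - {"dx": 0,"dy": 0,"dz": 0.3,"turn": 0}
    - {"dx": 0,"dy": 0,"dz": 0.2,"turn": 0}
    - {"dx": 0,"dy": 0,"dz": 0.2,"turn": 0}
    - {"dx": 0,"dy": 0,"dz": 0.1,"turn": 0}
    - {"dx": 0,"dy": 0,"dz": 0,"turn": 0}

```text
clock: 8.2
ee_pos: [0.5613, -0.3639, 0.074]
eef_rot: [0.016, 1.0, 0.005, -0.014]
wrist_force: [0.2, 0.0, -1.4]
finger_gap: 0.0271
```

Run:
```python
from h import *
st()
```

```text
t 8.2 p [ 0.5613 -0.3639  0.074 ] yaw 178.1 tilt [-0.029  0.01 ] F [ 0.2  0.  -1.4] gap 0.0271 q [ 0.31  0.66  0.29  1.69 -0.23  0.86  2.24]
```

>>> play_rows:
  plan:
    - {"dx": 0,"dy": 0,"dz": 0.15,"turn": 0}
    - {"dx": 0,"dy": 0,"dz": 0.1,"turn": 0}
    - {"dx": 0,"dy": 0,"dz": 0,"turn": 0}

```text
clock: 8.5
ee_pos: [0.5618, -0.3643, 0.0739]
eef_rot: [0.016, 1.0, 0.005, -0.014]
wrist_force: [-0.2, -0.4, -1.9]
finger_gap: 0.027
```

Run:
```python
from h import *
st()
```

```text
t 8.5 p [ 0.5618 -0.3643  0.0739] yaw 178.1 tilt [-0.027  0.01 ] F [-0.2 -0.4 -1.9] gap 0.027 q [ 0.32  0.66  0.29  1.69 -0.23  0.85  2.24]
```

>>> play_rows:
  plan:
    - {"dx": 0,"dy": 0,"dz": 0,"turn": 0}
    - {"dx": 0,"dy": 0,"dz": 0,"turn": 0}
    - {"dx": 0,"dy": 0,"dz": 0,"turn": 0}
    - {"dx": 0,"dy": 0,"dz": 0,"turn": 0}
  grip: 0.7

```text
clock: 8.9
ee_pos: [0.5621, -0.3645, 0.0734]
eef_rot: [0.016, 1.0, 0.005, -0.013]
wrist_force: [0.4, 0.5, -0.4]
finger_gap: 0.06
```

Run:
```python
from h import *
st()
p,d=r.grab_frame("side");cv2.imwrite("pics/s5.png",cv2.resize(p[200:350,330:500,::-1],None,fx=4,fy=4))
```

```text
t 8.9 p [ 0.5621 -0.3645  0.0734] yaw 178.1 tilt [-0.026  0.01 ] F [ 0.4  0.5 -0.4] gap 0.06 q [ 0.32  0.66  0.29  1.69 -0.23  0.85  2.24]
```

View pics/s5.png

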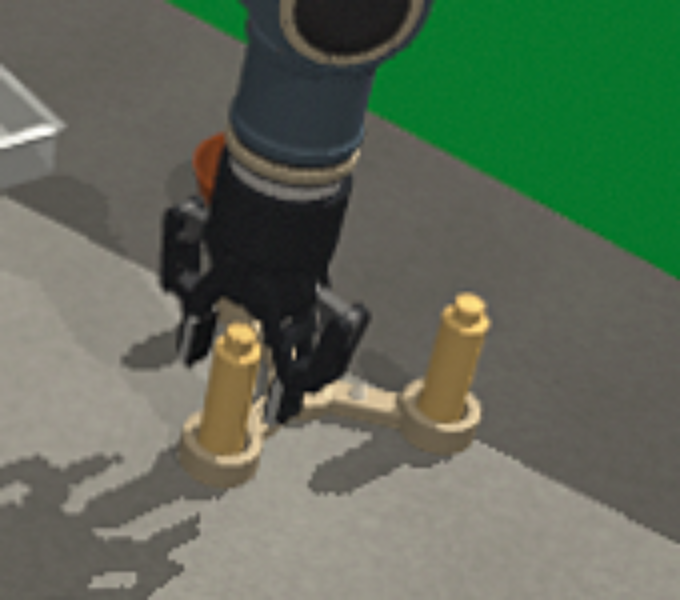

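The side view shows the post standing in the cup, level with the two fixed ones. I'll lift clear and locate prop b at (400,35) in the earlier wrist frame.

>>> play_rows:
  plan:
    - {"dx": 0,"dy": 0,"dz": -1.5,"turn": 0}
    - {"dx": 0,"dy": 0,"dz": -2,"turn": 0}
    - {"dx": 0,"dy": 0,"dz": -2,"turn": 0}
    - {"dx": 0,"dy": 0,"dz": -2,"turn": 0}
    - {"dx": 0,"dy": 0,"dz": -2,"turn": 0}
    - {"dx": 0,"dy": 0,"dz": -1,"turn": 0}
    - {"dx": 0,"dy": 0,"dz": 0,"turn": 0}

```text
clock: 9.65
ee_pos: [0.5654, -0.3662, 0.1876]
eef_rot: [0.017, 1.0, 0.004, -0.012]
wrist_force: [0.9, -0.2, -0.2]
finger_gap: 0.06
```

```bash
cat >> h.py <<'E'
def prop(f,n,c0,z0=0.0,hz=.040):
    C=cam(n,dict(ee_pos=f["pos"],eef_rot=f["q"])) if n=="wrist" else cam(n)
    P=cloud(C,f["d"]);Z=P[:,:,2]-z0
    k=(Z>hz-.006)&(Z<hz+.006)&(np.hypot(P[:,:,0]-c0[0],P[:,:,1]-c0[1])<.04)
    v,u=np.nonzero(k);q=plane(C,np.c_[u,v],z0+hz)[:,:2]
    (cx,cy),rr=cv2.minEnclosingCircle(q.astype(np.float32))
    print("prop",len(q),"minmaxcentre",((q.min(0)+q.max(0))/2).round(4),"size",np.ptp(q,0).round(4),"circ",round(cx,4),round(cy,4),round(rr,4),"z",Z[k].mean().round(4))
def snap(name,tag):
    s=r.read_state();p,d=r.grab_frame(name);cv2.imwrite(f"pics/{tag}.png",p[:,:,::-1]);np.savez(f"pics/{tag}.npz",p=p,d=d,pos=s["ee_pos"],q=s["eef_rot"]);return p,d
E
python3 - <<'E'
from h import *
st()
prop(np.load("pics/w3.npz"),"wrist",(.409,-.172));f=np.load("pics/top0.npz");prop(f,"top",(.409,-.172));prop(f,"top",(.352,.297))
f=dict(np.load("pics/w2.npz"));f["pos"]=np.array([.416,.1567,.2209]);f["q"]=np.array([.141,.99,-.003,-.001]);prop(f,"wrist",(.352,.297));prop(f,"wrist",(.409,-.172))
f=dict(np.load("pics/w1.npz"));f["pos"]=np.array([.3663,.29,.2211]);f["q"]=np.array([.133,.991,0,-.002]);prop(f,"wrist",(.352,.297))
go(.409,-.172,.12)
E
```

```text
t 9.65 p [ 0.5654 -0.3662  0.1876] yaw 178.1 tilt [-0.024  0.008] F [ 0.9 -0.2 -0.2] gap 0.06 q [ 0.29  0.54  0.32  1.6  -0.18  1.05  2.2 ]
prop 2458 minmaxcentre [ 0.4114 -0.1729] size [0.0411 0.042 ] circ 0.4114 -0.1729 0.0213 z 0.0396
prop 92 minmaxcentre [ 0.4085 -0.1724] size [0.0392 0.0394] circ 0.4096 -0.1714 0.021 z 0.0403
prop 91 minmaxcentre [0.3519 0.2982] size [0.0357 0.0391] circ 0.3498 0.2991 0.0215 z 0.0395
prop 1290 minmaxcentre [0.3516 0.2971] size [0.0409 0.0421] circ 0.3519 0.2969 0.0213 z 0.0397
prop 457 minmaxcentre [ 0.4121 -0.1616] size [0.0383 0.0344] circ 0.4127 -0.1644 0.0222 z 0.0388
prop 967 minmaxcentre [0.3511 0.2987] size [0.0415 0.0409] circ 0.3512 0.2987 0.0211 z 0.0399
from [ 0.5654 -0.3662  0.1876] yaw 178.1 rows 6 d [-0.1564  0.1942 -0.0676] da 0.0
{"dx":2.71,"dy":3.15,"dz":1.13,"turn":-0.00},
{"dx":2.71,"dy":3.15,"dz":1.13,"turn":-0.00},
{"dx":2.71,"dy":3.15,"dz":1.13,"turn":-0.00},
{"dx":2.71,"dy":3.15,"dz":1.13,"turn":-0.00},
{"dx":2.71,"dy":3.15,"dz":1.13,"turn":-0.00},
{"dx":2.71,"dy":3.15,"dz":1.13,"turn":-0.00},
```

Run:
```python
from h import *
f=np.load("pics/top0.npz");C=cam("top");P=cloud(C,f["d"]);Z=P[:,:,2]
for n,c in(("frost",(.652,.012)),("green",(.53,.37))):
    k=(Z>.036)&(Z<.056)&(abs(P[:,:,0]-c[0])<.13)&(abs(P[:,:,1]-c[1])<.13)
    v,u=np.nonzero(k);q=plane(C,np.c_[u,v],.045)[:,:2]
    R=cv2.minAreaRect((q*1000).astype(np.float32));print(n,R,cv2.boxPoints(R).round(1).tolist())
    k2=(Z>-.003)&(Z<.012)&(abs(P[:,:,0]-c[0])<.06)&(abs(P[:,:,1]-c[1])<.06);print(np.median(Z[k2]))
go(.4114,-.1729,.13,90)
```

```text
frost ((647.547119140625, 14.459251403808594), (192.01759338378906, 160.8170623779297), 76.55400085449219) [[547.0, -60.20000076293945], [703.4000244140625, -97.5999984741211], [748.0999755859375, 89.0999984741211], [591.7000122070312, 126.5]]
0.005107926673496133
green ((524.6966552734375, 367.0900573730469), (160.8329620361328, 189.8349151611328), 1.6963618993759155) [[441.5, 459.6000061035156], [447.1000061035156, 269.79998779296875], [607.9000244140625, 274.6000061035156], [602.2999877929688, 464.29998779296875]]
0.004851969051984151
from [ 0.5654 -0.3662  0.1876] yaw 178.1 rows 11 d [-0.154   0.1933 -0.0576] da -88.1
{"dx":1.46,"dy":1.71,"dz":0.52,"turn":8.01},
{"dx":1.68,"dy":1.49,"dz":0.52,"turn":8.01},
{"dx":1.87,"dy":1.24,"dz":0.52,"turn":8.01},
{"dx":2.03,"dy":0.97,"dz":0.52,"turn":8.01},
{"dx":2.14,"dy":0.68,"dz":0.52,"turn":8.01},
{"dx":2.22,"dy":0.37,"dz":0.52,"turn":8.01},
{"dx":2.25,"dy":0.06,"dz":0.52,"turn":8.01},
{"dx":2.23,"dy":-0.25,"dz":0.52,"turn":8.01},
{"dx":2.18,"dy":-0.56,"dz":0.52,"turn":8.01},
{"dx":2.08,"dy":-0.86,"dz":0.52,"turn":8.01},
{"dx":1.94,"dy":-1.14,"dz":0.52,"turn":8.01},
```

>>> play_rows:
  plan:
    - {"dx": 1.5,"dy": 1.7,"dz": 0,"turn": 8}
    - {"dx": 1.7,"dy": 1.5,"dz": 0,"turn": 8}
    - {"dx": 1.9,"dy": 1.2,"dz": 0,"turn": 8}
    - {"dx": 2,"dy": 1,"dz": 0.5,"turn": 8}
    - {"dx": 2.1,"dy": 0.7,"dz": 0.5,"turn": 8}
    - {"dx": 2.2,"dy": 0.4,"dz": 0.5,"turn": 8}
    - {"dx": 2.2,"dy": 0,"dz": 0.5,"turn": 8}
    - {"dx": 2.2,"dy": -0.3,"dz": 0.5,"turn": 8}
  grip: 1

```text
clock: 10.45
ee_pos: [0.4492, -0.2211, 0.1618]
eef_rot: [0.564, 0.825, -0.004, -0.014]
wrist_force: [0.5, 0.2, -0.2]
finger_gap: 0.0851
```

Run:
```python
from h import *
st();go(.4114,-.1729,.15,80,4)
```

```text
t 10.45 p [ 0.4492 -0.2211  0.1618] yaw 111.3 tilt [-0.028  0.009] F [ 0.5  0.2 -0.2] gap 0.0851 q [-0.12  0.34  0.61  2.04 -0.25  0.86  1.  ]
from [ 0.4492 -0.2211  0.1618] yaw 111.3 rows 4 d [-0.0378  0.0482 -0.0118] da -31.3
{"dx":1.47,"dy":-0.44,"dz":0.29,"turn":7.82},
{"dx":1.39,"dy":-0.64,"dz":0.29,"turn":7.82},
{"dx":1.29,"dy":-0.82,"dz":0.29,"turn":7.82},
{"dx":1.17,"dy":-0.99,"dz":0.29,"turn":7.82},
```

>>> play_rows:
  plan:
    - {"dx": 1.4,"dy": -0.4,"dz": 0.3,"turn": 8}
    - {"dx": 1.3,"dy": -0.6,"dz": 0.3,"turn": 8}
    - {"dx": 1.2,"dy": -0.8,"dz": 0.3,"turn": 8}
    - {"dx": 1,"dy": -0.8,"dz": 0.3,"turn": 8}
    - {"dx": 0,"dy": 0,"dz": 0,"turn": 0}
    - {"dx": 0,"dy": 0,"dz": 0,"turn": 0}

```text
clock: 11.05
ee_pos: [0.4085, -0.1703, 0.1472]
eef_rot: [0.776, 0.631, -0.011, -0.017]
wrist_force: [0.3, -0.2, 0.6]
finger_gap: 0.0857
```

Run:
```python
from h import *
st();snap("wrist","w5");prop(np.load("pics/w5.npz"),"wrist",(.4114,-.1729));st();go(.4114,-.1729,.15,77,4)
```

```text
t 11.05 p [ 0.4085 -0.1703  0.1472] yaw 78.2 tilt [-0.038  0.013] F [ 0.3 -0.2  0.6] gap 0.0857 q [-0.33  0.3   0.76  2.18 -0.28  0.8   0.4 ]
prop 1530 minmaxcentre [ 0.411  -0.1706] size [0.0411 0.042 ] circ 0.4113 -0.1705 0.0213 z 0.0397
t 11.1 p [ 0.4084 -0.1703  0.1471] yaw 78.2 tilt [-0.038  0.013] F [ 0.1 -0.3 -0.2] gap 0.0853 q [-0.33  0.3   0.75  2.18 -0.28  0.8   0.4 ]
from [ 0.4084 -0.1703  0.1471] yaw 78.2 rows 1 d [ 0.003  -0.0026  0.0029] da -1.2
{"dx":-0.19,"dy":0.35,"dz":-0.29,"turn":1.20},
```

View pics/w5.png

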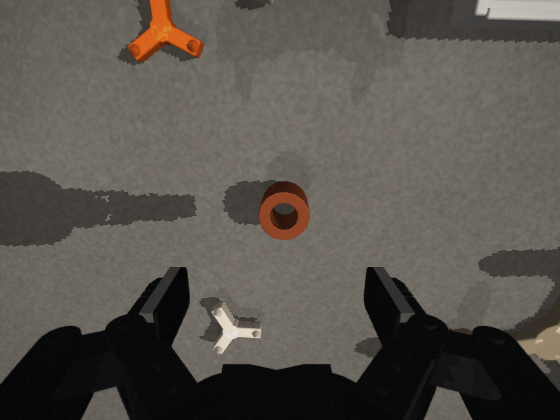

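```bash
cat >> h.py <<'E'
def go(x,y,z,yw=None,step=5.0):
    s=r.read_state();p=s["ee_pos"].copy();a=yaw(s);M=Rot.from_quat(s["eef_rot"])
    if yw is None: yw=a
    da=(yw-a+180)%360-180
    D=np.array([x,y,z])-p
    n=int(max(np.ceil(np.linalg.norm(D)*100/step),np.ceil(abs(da)/8.5),1))
    print(f"from {p.round(4)} yaw {a:.1f} rows {n} d {D.round(4)} da {da:.1f}")
    for i in range(n):
        w=(M*Rot.from_euler('z',-da*i/n,degrees=True)).inv().apply(D/n*100)
        print(f'{{"dx":{w[0]:.2f},"dy":{w[1]:.2f},"dz":{w[2]:.2f},"turn":{-da/n:.2f}}},')
E
python3 - <<'E'
from h import *
go(.4113,-.1712,.028,77,2.5)
E
```

```text
from [ 0.4084 -0.1703  0.1471] yaw 78.2 rows 5 d [ 0.0029 -0.0009 -0.1191] da -1.2
{"dx":-0.02,"dy":0.16,"dz":2.38,"turn":0.24},
{"dx":-0.02,"dy":0.16,"dz":2.38,"turn":0.24},
{"dx":-0.02,"dy":0.16,"dz":2.38,"turn":0.24},
{"dx":-0.02,"dy":0.16,"dz":2.38,"turn":0.24},
{"dx":-0.01,"dy":0.16,"dz":2.38,"turn":0.24},
```

>>> play_rows:
  plan:
    - {"dx": 0,"dy": 0.2,"dz": 2,"turn": 0.2}
    - {"dx": 0,"dy": 0.2,"dz": 2,"turn": 0.2}
    - {"dx": 0,"dy": 0.2,"dz": 2,"turn": 0.2}
    - {"dx": 0,"dy": 0.2,"dz": 2,"turn": 0.2}
    - {"dx": 0,"dy": 0,"dz": 1.5,"turn": 0}
    - {"dx": 0,"dy": 0,"dz": 0.5,"turn": 0}
    - {"dx": 0,"dy": 0,"dz": 0,"turn": 0}
    - {"dx": 0,"dy": 0,"dz": 0,"turn": 0}

```text
clock: 11.9
ee_pos: [0.4191, -0.177, 0.0447]
eef_rot: [0.777, 0.629, -0.008, -0.013]
wrist_force: [-0.0, -0.4, 0.1]
finger_gap: 0.0855
```

Run:
```python
from h import *
st();go(.4113,-.1712,.028,77,2.5)
```

```text
t 11.9 p [ 0.4191 -0.177   0.0447] yaw 77.9 tilt [-0.029  0.01 ] F [-0.  -0.4  0.1] gap 0.0855 q [-0.16  0.5   0.59  2.22 -0.5   0.58  0.6 ]
from [ 0.4191 -0.177   0.0447] yaw 77.9 rows 1 d [-0.0078  0.0058 -0.0167] da -0.9
{"dx":0.40,"dy":-0.83,"dz":1.70,"turn":0.95},
```

>>> play_rows:
  plan:
    - {"dx": 0.3,"dy": -0.4,"dz": 0.6,"turn": 0}
    - {"dx": 0.2,"dy": -0.4,"dz": 0.6,"turn": 0}
    - {"dx": 0,"dy": 0,"dz": 0.4,"turn": 0}
    - {"dx": 0,"dy": 0,"dz": 0,"turn": 0}
    - {"dx": 0,"dy": 0,"dz": 0,"turn": 0}

```text
clock: 12.4
ee_pos: [0.4125, -0.1698, 0.0295]
eef_rot: [0.777, 0.63, -0.007, -0.012]
wrist_force: [-0.3, 0.9, 0.6]
finger_gap: 0.0854
```

Run:
```python
from h import *
st();go(.4113,-.1712,.028,77,2.5)
```

```text
t 12.4 p [ 0.4125 -0.1698  0.0295] yaw 78.0 tilt [-0.025  0.009] F [-0.3  0.9  0.6] gap 0.0854 q [-0.14  0.52  0.55  2.25 -0.54  0.53  0.62]
from [ 0.4125 -0.1698  0.0295] yaw 78.0 rows 1 d [-0.0012 -0.0014 -0.0015] da -1.0
{"dx":-0.17,"dy":-0.09,"dz":0.15,"turn":1.04},
```

>>> play_rows:
  plan:
    - {"dx": -0.1,"dy": -0.1,"dz": 0.1,"turn": 0}
    - {"dx": 0,"dy": 0,"dz": 0,"turn": 0}
    - {"dx": 0,"dy": 0,"dz": 0,"turn": 0}
    - {"dx": 0,"dy": 0,"dz": 0,"turn": 0}
    - {"dx": 0,"dy": 0,"dz": 0,"turn": 0}
    - {"dx": 0,"dy": 0,"dz": 0,"turn": 0}
  grip: 0.35
  grip_force: 35

```text
clock: 13.0
ee_pos: [0.4116, -0.1708, 0.0291]
eef_rot: [0.777, 0.63, -0.006, -0.011]
wrist_force: [0.3, -0.2, -1.6]
finger_gap: 0.0405
```

Run:
```python
from h import *
st()
```

```text
t 13.0 p [ 0.4116 -0.1708  0.0291] yaw 78.0 tilt [-0.024  0.009] F [ 0.3 -0.2 -1.6] gap 0.0405 q [-0.14  0.52  0.55  2.25 -0.54  0.53  0.62]
```

>>> play_rows:
  plan:
    - {"dx": 0,"dy": 0,"dz": -1.5,"turn": 0}
    - {"dx": 0,"dy": 0,"dz": -2.5,"turn": 0}
    - {"dx": 0,"dy": 0,"dz": -3,"turn": 0}
    - {"dx": 0,"dy": 0,"dz": -3,"turn": 0}
    - {"dx": 0,"dy": 0,"dz": -1,"turn": 0}
    - {"dx": 0,"dy": 0,"dz": 0,"turn": 0}

```text
clock: 13.6
ee_pos: [0.4131, -0.1714, 0.1408]
eef_rot: [0.777, 0.629, -0.008, -0.013]
wrist_force: [-0.4, 0.1, -0.8]
finger_gap: 0.0406
```

Run:
```python
from h import *
st();go(.6438,-.0205,.14,76.6,3)
```

```text
t 13.6 p [ 0.4131 -0.1714  0.1408] yaw 78.0 tilt [-0.029  0.01 ] F [-0.4  0.1 -0.8] gap 0.0406 q [-0.33  0.32  0.76  2.18 -0.3   0.78  0.42]
from [ 0.4131 -0.1714  0.1408] yaw 78.0 rows 10 d [ 0.2307  0.1509 -0.0008] da -1.4
{"dx":1.96,"dy":1.94,"dz":-0.04,"turn":0.14},
{"dx":1.96,"dy":1.94,"dz":-0.04,"turn":0.14},
{"dx":1.96,"dy":1.93,"dz":-0.04,"turn":0.14},
{"dx":1.97,"dy":1.93,"dz":-0.04,"turn":0.14},
{"dx":1.97,"dy":1.92,"dz":-0.04,"turn":0.14},
{"dx":1.98,"dy":1.92,"dz":-0.04,"turn":0.14},
{"dx":1.98,"dy":1.91,"dz":-0.04,"turn":0.14},
{"dx":1.99,"dy":1.91,"dz":-0.04,"turn":0.14},
{"dx":1.99,"dy":1.90,"dz":-0.04,"turn":0.14},
{"dx":2.00,"dy":1.90,"dz":-0.04,"turn":0.14},
```

>>> play_rows:
  plan:
    - {"dx": 2,"dy": 1.9,"dz": 0,"turn": 0}
    - {"dx": 2,"dy": 1.9,"dz": 0,"turn": 0}
    - {"dx": 2,"dy": 1.9,"dz": 0,"turn": 0}
    - {"dx": 2,"dy": 1.9,"dz": 0,"turn": 0}
    - {"dx": 2,"dy": 1.9,"dz": 0,"turn": 0}
    - {"dx": 2,"dy": 1.9,"dz": 0,"turn": 0}
    - {"dx": 2,"dy": 1.9,"dz": 0,"turn": 0}
    - {"dx": 0,"dy": 0,"dz": 0,"turn": 0}

```text
clock: 14.4
ee_pos: [0.5714, -0.0555, 0.123]
eef_rot: [0.777, 0.629, -0.014, -0.02]
wrist_force: [-0.3, -0.1, -1.6]
finger_gap: 0.0402
```

Run:
```python
from h import *
st();go(.6438,-.0205,.14,76.6,3);snap("wrist","w6")
```

```text
t 14.4 p [ 0.5714 -0.0555  0.123 ] yaw 77.9 tilt [-0.047  0.014] F [-0.3 -0.1 -1.6] gap 0.0402 q [-0.45  0.54  0.66  1.9  -0.42  0.9   0.21]
from [ 0.5714 -0.0555  0.123 ] yaw 77.9 rows 3 d [0.0724 0.035  0.017 ] da -1.3
{"dx":1.65,"dy":2.09,"dz":-0.66,"turn":0.44},
{"dx":1.66,"dy":2.07,"dz":-0.66,"turn":0.44},
{"dx":1.68,"dy":2.06,"dz":-0.66,"turn":0.44},
```

View pics/w6.png

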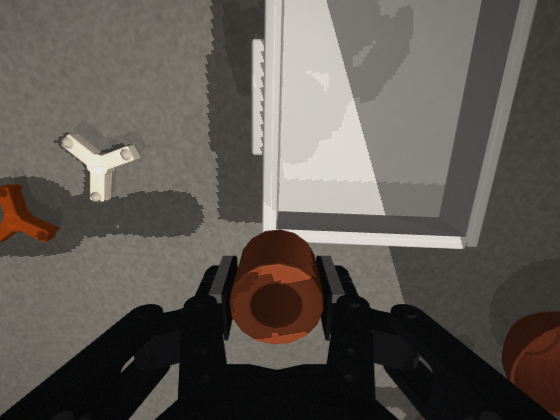

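Run:
```python
from h import *
f=np.load("pics/w6.npz");C=cam("wrist",dict(ee_pos=f["pos"],eef_rot=f["q"]))
ex=np.array([.972,-.233]);ey=np.array([.233,.972]);c=np.array([.652,.0135])
for sx,sy in((-.07,-.09),(.07,-.09)): print(proj(C,[*(c+sx*ex+sy*ey),.045]).round())
print(plane(C,[(271,236),(470,243),(281,213),(440,218)],.045)[:2].round(4),plane(C,[(281,213),(440,218)],.004).round(4))
P=cloud(C,f["d"]);print("floor z",np.nanmedian(P[100:180,300:350,2]),"rim z",P[239,330:340,2].mean(),"table",np.nanmedian(P[220:240,60:180,2]))
go(.6438,-.0205,.14,76.6,2)
```

```text
[[269. 233.]]
[[469. 242.]]
[[ 0.5638 -0.06    0.045 ]
 [ 0.6996 -0.0915  0.045 ]] [[ 0.5702 -0.0576  0.004 ]
 [ 0.6978 -0.0871  0.004 ]]
floor z 0.00415368610855299 rim z 0.04521832605943794 table 0.00018829145099268085
from [ 0.5692 -0.0572  0.1228] yaw 77.8 rows 5 d [0.0746 0.0367 0.0172] da -1.2
{"dx":1.03,"dy":1.28,"dz":-0.41,"turn":0.24},
{"dx":1.04,"dy":1.28,"dz":-0.41,"turn":0.24},
{"dx":1.04,"dy":1.28,"dz":-0.41,"turn":0.24},
{"dx":1.05,"dy":1.27,"dz":-0.41,"turn":0.24},
{"dx":1.05,"dy":1.27,"dz":-0.41,"turn":0.24},
```

>>> play_rows:
  plan:
    - {"dx": 1,"dy": 1.2,"dz": -0.2,"turn": 0.2}
    - {"dx": 1,"dy": 1.3,"dz": 0,"turn": 0.2}
    - {"dx": 1,"dy": 1.3,"dz": 0,"turn": 0.2}
    - {"dx": 1,"dy": 1.3,"dz": 0,"turn": 0.2}
    - {"dx": 1,"dy": 1.2,"dz": 0,"turn": 0.2}
    - {"dx": 0,"dy": 0,"dz": 0,"turn": 0}
    - {"dx": 0,"dy": 0,"dz": 0,"turn": 0}

```text
clock: 15.15
ee_pos: [0.637, -0.0264, 0.1133]
eef_rot: [0.786, 0.617, -0.022, -0.025]
wrist_force: [-0.3, -0.6, -1.4]
finger_gap: 0.0405
```

Run:
```python
from h import *
st();go(.6438,-.0205,.05,76.6,2)
```

```text
t 15.15 p [ 0.637  -0.0264  0.1133] yaw 76.2 tilt [-0.065  0.012] F [-0.3 -0.6 -1.4] gap 0.0405 q [-0.46  0.65  0.64  1.73 -0.46  0.98  0.14]
from [ 0.637  -0.0264  0.1133] yaw 76.2 rows 4 d [ 0.0068  0.0059 -0.0633] da 0.4
{"dx":0.19,"dy":0.24,"dz":1.57,"turn":-0.09},
{"dx":0.19,"dy":0.24,"dz":1.57,"turn":-0.09},
{"dx":0.19,"dy":0.24,"dz":1.57,"turn":-0.09},
{"dx":0.19,"dy":0.24,"dz":1.57,"turn":-0.09},
```

>>> play_rows:
  plan:
    - {"dx": 0.3,"dy": 0.4,"dz": 1,"turn": 0}
    - {"dx": 0.3,"dy": 0.4,"dz": 1,"turn": 0}
    - {"dx": 0.2,"dy": 0.2,"dz": 1,"turn": 0}
    - {"dx": 0,"dy": 0,"dz": 1,"turn": 0}
    - {"dx": 0,"dy": 0,"dz": 1,"turn": 0}
    - {"dx": 0,"dy": 0,"dz": 0,"turn": 0}
    - {"dx": 0,"dy": 0,"dz": 0,"turn": 0}

```text
clock: 15.85
ee_pos: [0.6421, -0.022, 0.0564]
eef_rot: [0.787, 0.616, -0.024, -0.027]
wrist_force: [0.4, -0.3, -1.2]
finger_gap: 0.0407
```

Run:
```python
from h import *
st();go(.6438,-.0205,.04,76.6,2)
```

```text
t 15.85 p [ 0.6421 -0.022   0.0564] yaw 76.0 tilt [-0.07   0.013] F [ 0.4 -0.3 -1.2] gap 0.0407 q [-0.43  0.73  0.6   1.75 -0.51  0.9   0.16]
from [ 0.6421 -0.022   0.0564] yaw 76.0 rows 1 d [ 0.0017  0.0015 -0.0164] da 0.6
{"dx":0.19,"dy":0.24,"dz":1.62,"turn":-0.55},
```

>>> play_rows:
  plan:
    - {"dx": 0.2,"dy": 0.2,"dz": 0.5,"turn": 0}
    - {"dx": 0,"dy": 0,"dz": 0.6,"turn": 0}
    - {"dx": 0,"dy": 0,"dz": 0.3,"turn": 0}
    - {"dx": 0,"dy": 0,"dz": 0.2,"turn": 0}
    - {"dx": 0,"dy": 0,"dz": 0.2,"turn": 0}
    - {"dx": 0,"dy": 0,"dz": 0.1,"turn": 0}
    - {"dx": 0,"dy": 0,"dz": 0,"turn": 0}

```text
clock: 16.55
ee_pos: [0.6442, -0.0202, 0.0369]
eef_rot: [0.787, 0.616, -0.023, -0.026]
wrist_force: [-0.6, 0.6, -0.9]
finger_gap: 0.0404
```

Run:
```python
from h import *
st()
```

```text
t 16.55 p [ 0.6442 -0.0202  0.0369] yaw 76.0 tilt [-0.068  0.013] F [-0.6  0.6 -0.9] gap 0.0404 q [-0.42  0.76  0.58  1.75 -0.53  0.87  0.17]
```

>>> play_rows:
  plan:
    - {"dx": 0,"dy": 0,"dz": 0.2,"turn": 0}
    - {"dx": 0,"dy": 0,"dz": 0.2,"turn": 0}
    - {"dx": 0,"dy": 0,"dz": 0.2,"turn": 0}
    - {"dx": 0,"dy": 0,"dz": 0.1,"turn": 0}

```text
clock: 16.95
ee_pos: [0.6443, -0.0203, 0.0339]
eef_rot: [0.787, 0.616, -0.022, -0.027]
wrist_force: [-1.7, 0.0, 1.9]
finger_gap: 0.0405
```

Run:
```python
from h import *
st()
```

```text
t 16.95 p [ 0.6443 -0.0203  0.0339] yaw 76.0 tilt [-0.067  0.015] F [-1.7  0.   1.9] gap 0.0405 q [-0.42  0.76  0.58  1.75 -0.53  0.87  0.18]
```

Contact is just starting: Fz rose and z is 0.034, as expected. I'll ease down a little more.

>>> play_rows:
  plan:
    - {"dx": 0,"dy": 0,"dz": 0.2,"turn": 0}
    - {"dx": 0,"dy": 0,"dz": 0.2,"turn": 0}
    - {"dx": 0,"dy": 0,"dz": 0.2,"turn": 0}

```text
clock: 17.25
ee_pos: [0.6443, -0.0205, 0.0337]
eef_rot: [0.787, 0.615, -0.02, -0.028]
wrist_force: [-4.2, 1.0, 12.1]
finger_gap: 0.0406
```

Run:
```python
from h import *
st()
```

```text
t 17.25 p [ 0.6443 -0.0205  0.0337] yaw 76.0 tilt [-0.067  0.019] F [-4.2  1.  12.1] gap 0.0406 q [-0.41  0.76  0.58  1.75 -0.54  0.87  0.18]
```

>>> play_rows:
  plan:
    - {"dx": 0,"dy": 0,"dz": 0,"turn": 0}
    - {"dx": 0,"dy": 0,"dz": 0,"turn": 0}
    - {"dx": 0,"dy": 0,"dz": 0,"turn": 0}
    - {"dx": 0,"dy": 0,"dz": 0,"turn": 0}
  grip: 0.75

```text
clock: 17.65
ee_pos: [0.645, -0.0206, 0.0343]
eef_rot: [0.787, 0.615, -0.02, -0.027]
wrist_force: [0.4, -0.4, 0.2]
finger_gap: 0.064
```

>>> play_rows:
  plan:
    - {"dx": 0,"dy": 0,"dz": -1,"turn": 0}
    - {"dx": 0,"dy": 0,"dz": -1.5,"turn": 0}
    - {"dx": 0,"dy": 0,"dz": -2,"turn": 0}
    - {"dx": 0,"dy": 0,"dz": -2,"turn": 0}
    - {"dx": 0,"dy": 0,"dz": -2,"turn": 0}
    - {"dx": 0,"dy": 0,"dz": 0,"turn": 0}

```text
clock: 18.25
ee_pos: [0.6518, -0.023, 0.1265]
eef_rot: [0.788, 0.615, -0.019, -0.026]
wrist_force: [1.2, -0.4, 0.3]
finger_gap: 0.0643
```

Run:
```python
from h import *
st();snap("wrist","w7");prop(np.load("pics/w7.npz"),"wrist",(.644,-.0205),.004);go(.3513,.298,.16,100,2)
```

```text
t 18.25 p [ 0.6518 -0.023   0.1265] yaw 76.0 tilt [-0.063  0.018] F [ 1.2 -0.4  0.3] gap 0.0643 q [-0.45  0.66  0.65  1.69 -0.46  1.02  0.12]
prop 1858 minmaxcentre [ 0.6444 -0.0204] size [0.0412 0.042 ] circ 0.6442 -0.0203 0.0213 z 0.0396
from [ 0.6509 -0.0228  0.1251] yaw 76.0 rows 23 d [-0.2996  0.3208  0.0349] da 24.0
{"dx":1.04,"dy":-1.61,"dz":-0.04,"turn":-1.04},
{"dx":1.07,"dy":-1.59,"dz":-0.04,"turn":-1.04},
{"dx":1.10,"dy":-1.57,"dz":-0.04,"turn":-1.04},
{"dx":1.12,"dy":-1.55,"dz":-0.04,"turn":-1.04},
{"dx":1.15,"dy":-1.53,"dz":-0.04,"turn":-1.04},
{"dx":1.18,"dy":-1.51,"dz":-0.04,"turn":-1.04},
{"dx":1.21,"dy":-1.49,"dz":-0.04,"turn":-1.04},
{"dx":1.23,"dy":-1.46,"dz":-0.04,"turn":-1.04},
{"dx":1.26,"dy":-1.44,"dz":-0.04,"turn":-1.04},
{"dx":1.29,"dy":-1.42,"dz":-0.04,"turn":-1.04},
{"dx":1.31,"dy":-1.39,"dz":-0.04,"turn":-1.04},
{"dx":1.34,"dy":-1.37,"dz":-0.04,"turn":-1.04},
{"dx":1.36,"dy":-1.34,"dz":-0.04,"turn":-1.04},
{"dx":1.39,"dy":-1.32,"dz":-0.04,"turn":-1.04},
{"dx":1.41,"dy":-1.29,"dz":-0.04,"turn":-1.04},
{"dx":1.43,"dy":-1.27,"dz":-0.04,"turn":-1.04},
{"dx":1.46,"dy":-1.24,"dz":-0.04,"turn":-1.04},
{"dx":1.48,"dy":-1.21,"dz":-0.04,"turn":-1.04},
{"dx":1.50,"dy":-1.19,"dz":-0.04,"turn":-1.04},
{"dx":1.52,"dy":-1.16,"dz":-0.04,"turn":-1.04},
{"dx":1.54,"dy":-1.13,"dz":-0.04,"turn":-1.04},
{"dx":1.56,"dy":-1.10,"dz":-0.04,"turn":-1.04},
{"dx":1.58,"dy":-1.08,"dz":-0.04,"turn":-1.04},
```

View pics/w7.png

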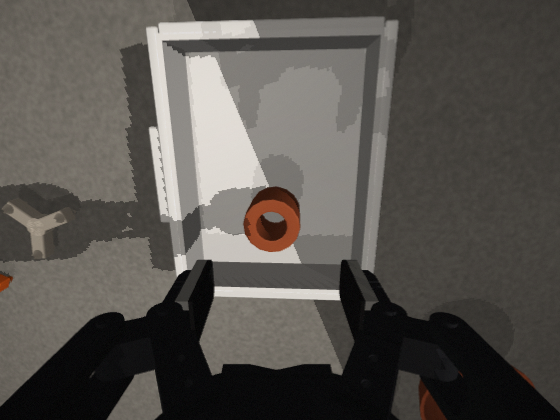

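Prop b stands upright at (0.644, -0.020) on the tub floor. Moving to prop a.

>>> play_rows:
  plan:
    - {"dx": 2.1,"dy": -3.1,"dz": -0.3,"turn": 0}
    - {"dx": 2.1,"dy": -3.1,"dz": -0.3,"turn": 0}
    - {"dx": 2.1,"dy": -3.1,"dz": -0.3,"turn": 0}
    - {"dx": 2.1,"dy": -3.1,"dz": 0,"turn": 0}
    - {"dx": 2.1,"dy": -3.1,"dz": 0,"turn": 0}
    - {"dx": 0,"dy": 0,"dz": 0,"turn": 0}
  grip: 1

```text
clock: 18.9
ee_pos: [0.5198, 0.1198, 0.1419]
eef_rot: [0.788, 0.614, -0.023, -0.028]
wrist_force: [1.0, 1.0, -0.4]
finger_gap: 0.0849
```

Run:
```python
from h import *
st();go(.3513,.298,.16,76,4)
```

```text
t 18.9 p [0.5198 0.1198 0.1419] yaw 75.8 tilt [-0.071  0.016] F [ 1.   1.  -0.4] gap 0.0849 q [-0.81  0.46  0.69  1.97 -0.4   0.92 -0.15]
from [0.5198 0.1198 0.1419] yaw 75.8 rows 7 d [-0.1685  0.1782  0.0181] da 0.2
{"dx":1.88,"dy":-2.97,"dz":-0.05,"turn":-0.02},
{"dx":1.88,"dy":-2.97,"dz":-0.05,"turn":-0.02},
{"dx":1.88,"dy":-2.97,"dz":-0.05,"turn":-0.02},
{"dx":1.88,"dy":-2.97,"dz":-0.05,"turn":-0.02},
{"dx":1.88,"dy":-2.96,"dz":-0.05,"turn":-0.02},
{"dx":1.89,"dy":-2.96,"dz":-0.05,"turn":-0.02},
{"dx":1.89,"dy":-2.96,"dz":-0.05,"turn":-0.02},
```

>>> play_rows:
  plan:
    - {"dx": 0,"dy": 0,"dz": 0,"turn": -8}
    - {"dx": 0,"dy": 0,"dz": 0,"turn": -8}
    - {"dx": 0,"dy": 0,"dz": 0,"turn": -8}
    - {"dx": 0,"dy": 0,"dz": 0,"turn": -8}
    - {"dx": 0,"dy": 0,"dz": 0,"turn": 0}

```text
clock: 19.4
ee_pos: [0.5178, 0.1194, 0.1398]
eef_rot: [0.579, 0.814, -0.017, -0.034]
wrist_force: [0.3, -0.5, -0.0]
finger_gap: 0.085
```

Run:
```python
from h import *
st()
```

```text
t 19.4 p [0.5178 0.1194 0.1398] yaw 109.1 tilt [-0.075  0.013] F [ 0.3 -0.5 -0. ] gap 0.085 q [-0.7   0.43  0.54  1.96 -0.31  0.9   0.34]
```

>>> play_rows:
  plan:
    - {"dx": 0,"dy": 0,"dz": 0,"turn": 0}
    - {"dx": 0,"dy": 0,"dz": 0,"turn": 0}
    - {"dx": 0,"dy": 0,"dz": 0,"turn": 0}
    - {"dx": 0,"dy": 0,"dz": 0,"turn": 0}
    - {"dx": 0,"dy": 0,"dz": 0,"turn": 0}
    - {"dx": 0,"dy": 0,"dz": 0,"turn": 0}

```text
clock: 20.0
ee_pos: [0.5179, 0.118, 0.139]
eef_rot: [0.583, 0.812, -0.018, -0.034]
wrist_force: [-0.0, -0.5, 0.4]
finger_gap: 0.0851
```

Run:
```python
from h import *
st()
```

```text
t 20.0 p [0.5179 0.118  0.139 ] yaw 108.5 tilt [-0.076  0.011] F [-0.  -0.5  0.4] gap 0.0851 q [-0.7   0.44  0.54  1.96 -0.31  0.9   0.34]
```

>>> play_rows:
  plan:
    - {"dx": 3,"dy": -2,"dz": 0,"turn": 0}
    - {"dx": 3,"dy": -2,"dz": 0,"turn": 0}

```text
clock: 20.2
ee_pos: [0.4637, 0.1596, 0.144]
eef_rot: [0.587, 0.809, -0.017, -0.032]
wrist_force: [-0.7, 1.2, 0.6]
finger_gap: 0.0854
```

Run:
```python
from h import *
st()
```

```text
t 20.2 p [0.4637 0.1596 0.144 ] yaw 108.1 tilt [-0.072  0.009] F [-0.7  1.2  0.6] gap 0.0854 q [-0.83  0.36  0.54  2.06 -0.29  0.86  0.2 ]
```

>>> play_rows:
  plan:
    - {"dx": 0,"dy": 0,"dz": 0,"turn": 0}
    - {"dx": 0,"dy": 0,"dz": 0,"turn": 0}

```text
clock: 20.4
ee_pos: [0.4604, 0.1628, 0.144]
eef_rot: [0.584, 0.811, -0.017, -0.033]
wrist_force: [-0.3, 0.0, -0.2]
finger_gap: 0.0854
```

Run:
```python
from h import *
st()
```

```text
t 20.4 p [0.4604 0.1628 0.144 ] yaw 108.4 tilt [-0.075  0.011] F [-0.3  0.  -0.2] gap 0.0854 q [-0.84  0.36  0.54  2.06 -0.29  0.86  0.2 ]
```

Run:
```python
from h import *
go(.3513,.298,.14,105,2.5)
```

```text
from [0.4604 0.1628 0.144 ] yaw 108.4 rows 7 d [-0.1091  0.1352 -0.004 ] da -3.4
{"dx":2.32,"dy":-0.86,"dz":0.19,"turn":0.49},
{"dx":2.31,"dy":-0.88,"dz":0.19,"turn":0.49},
{"dx":2.31,"dy":-0.90,"dz":0.19,"turn":0.49},
{"dx":2.30,"dy":-0.92,"dz":0.19,"turn":0.49},
{"dx":2.29,"dy":-0.94,"dz":0.19,"turn":0.49},
{"dx":2.28,"dy":-0.96,"dz":0.19,"turn":0.49},
{"dx":2.27,"dy":-0.98,"dz":0.19,"turn":0.49},
```

>>> play_rows:
  plan:
    - {"dx": 2.2,"dy": -0.8,"dz": 0.2,"turn": 0.5}
    - {"dx": 2.3,"dy": -0.9,"dz": 0.2,"turn": 0.5}
    - {"dx": 2.3,"dy": -0.9,"dz": 0.2,"turn": 0.5}
    - {"dx": 2.3,"dy": -0.9,"dz": 0.2,"turn": 0.5}
    - {"dx": 2.3,"dy": -0.9,"dz": 0.2,"turn": 0.5}
    - {"dx": 2.3,"dy": -0.9,"dz": 0.2,"turn": 0.5}
    - {"dx": 1.8,"dy": -0.7,"dz": 0,"turn": 0.5}
    - {"dx": 0,"dy": 0,"dz": 0,"turn": 0}

```text
clock: 21.2
ee_pos: [0.3643, 0.2945, 0.1416]
eef_rot: [0.616, 0.787, -0.016, -0.029]
wrist_force: [0.3, 0.1, -0.2]
finger_gap: 0.0854
```

Run:
```python
from h import *
st();snap("wrist","w8");prop(np.load("pics/w8.npz"),"wrist",(.352,.298));go(.3513,.298,.05,105,2.5)
```

```text
t 21.2 p [0.3643 0.2945 0.1416] yaw 103.9 tilt [-0.065  0.011] F [ 0.3  0.1 -0.2] gap 0.0854 q [-1.16  0.32  0.51  2.12 -0.28  0.81 -0.23]
prop 1611 minmaxcentre [0.3521 0.2995] size [0.0409 0.042 ] circ 0.3519 0.2996 0.0212 z 0.0397
from [0.3652 0.2931 0.1416] yaw 103.8 rows 4 d [-0.0139  0.0049 -0.0916] da 1.2
{"dx":0.14,"dy":-0.17,"dz":2.31,"turn":-0.29},
{"dx":0.14,"dy":-0.17,"dz":2.31,"turn":-0.29},
{"dx":0.14,"dy":-0.17,"dz":2.31,"turn":-0.29},
{"dx":0.14,"dy":-0.17,"dz":2.31,"turn":-0.29},
```

View pics/w8.png

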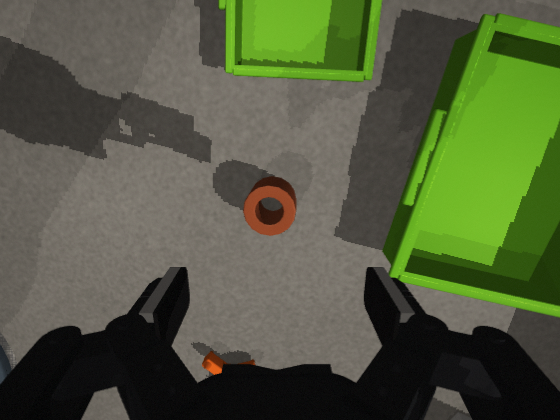

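>>> play_rows:
  plan:
    - {"dx": 0.2,"dy": -0.4,"dz": 2.2,"turn": 0}
    - {"dx": 0.2,"dy": -0.4,"dz": 2.2,"turn": 0}
    - {"dx": 0.2,"dy": -0.3,"dz": 2.2,"turn": 0}
    - {"dx": 0,"dy": -0.2,"dz": 1.8,"turn": 0}
    - {"dx": 0,"dy": 0,"dz": 0,"turn": 0}
    - {"dx": 0,"dy": 0,"dz": 0,"turn": 0}

```text
clock: 21.85
ee_pos: [0.3559, 0.2904, 0.0577]
eef_rot: [0.622, 0.783, -0.013, -0.025]
wrist_force: [0.2, 0.0, -0.6]
finger_gap: 0.0858
```

Run:
```python
from h import *
st();go(.352,.299,.029,105,2.5)
```

```text
t 21.85 p [0.3559 0.2904 0.0577] yaw 103.0 tilt [-0.055  0.011] F [ 0.2  0.  -0.6] gap 0.0858 q [-1.09  0.45  0.43  2.2  -0.4   0.61 -0.13]
from [0.3559 0.2904 0.0577] yaw 103.0 rows 2 d [-0.0039  0.0086 -0.0287] da 2.0
{"dx":0.43,"dy":-0.02,"dz":1.45,"turn":-0.99},
{"dx":0.43,"dy":-0.01,"dz":1.45,"turn":-0.99},
```

>>> play_rows:
  plan:
    - {"dx": 0.4,"dy": 0,"dz": 1.2,"turn": 0}
    - {"dx": 0.4,"dy": 0,"dz": 1,"turn": 0}
    - {"dx": 0.1,"dy": 0,"dz": 0.4,"turn": 0}
    - {"dx": 0,"dy": 0,"dz": 0,"turn": 0}
    - {"dx": 0,"dy": 0,"dz": 0,"turn": 0}

```text
clock: 22.35
ee_pos: [0.3552, 0.3008, 0.0319]
eef_rot: [0.623, 0.782, -0.01, -0.025]
wrist_force: [0.5, -0.1, 0.2]
finger_gap: 0.0853
```

Run:
```python
from h import *
st();go(.352,.299,.029,105,2.5)
```

```text
t 22.35 p [0.3552 0.3008 0.0319] yaw 102.9 tilt [-0.051  0.015] F [ 0.5 -0.1  0.2] gap 0.0853 q [-1.08  0.5   0.39  2.2  -0.45  0.55 -0.11]
from [0.3552 0.3008 0.0319] yaw 102.9 rows 1 d [-0.0032 -0.0018 -0.0029] da 2.1
{"dx":-0.11,"dy":-0.34,"dz":0.30,"turn":-2.09},
```

>>> play_rows:
  plan:
    - {"dx": -0.1,"dy": -0.3,"dz": 0.3,"turn": 0}
    - {"dx": 0,"dy": 0,"dz": 0,"turn": 0}
    - {"dx": 0,"dy": 0,"dz": 0,"turn": 0}
    - {"dx": 0,"dy": 0,"dz": 0,"turn": 0}
    - {"dx": 0,"dy": 0,"dz": 0,"turn": 0}
    - {"dx": 0,"dy": 0,"dz": 0,"turn": 0}
    - {"dx": 0,"dy": 0,"dz": 0,"turn": 0}
  grip: 0.35

```text
clock: 23.05
ee_pos: [0.3522, 0.2992, 0.0299]
eef_rot: [0.623, 0.782, -0.009, -0.025]
wrist_force: [-0.4, -0.4, -0.7]
finger_gap: 0.0415
```

>>> play_rows:
  plan:
    - {"dx": 0,"dy": 0,"dz": -1,"turn": 0}
    - {"dx": 0,"dy": 0,"dz": -2,"turn": 0}
    - {"dx": 0,"dy": 0,"dz": -2,"turn": 0}
    - {"dx": 0,"dy": 0,"dz": -2,"turn": 0}
    - {"dx": 0,"dy": 0,"dz": -2,"turn": 0}
    - {"dx": 0,"dy": 0,"dz": -1,"turn": 0}

```text
clock: 23.65
ee_pos: [0.3567, 0.296, 0.1341]
eef_rot: [0.623, 0.782, -0.012, -0.025]
wrist_force: [0.1, 0.7, -1.2]
finger_gap: 0.0414
```

Run:
```python
from h import *
st();go(.6602,.0475,.14,100,2.2)
```

```text
t 23.65 p [0.3567 0.296  0.1341] yaw 102.8 tilt [-0.053  0.012] F [ 0.1  0.7 -1.2] gap 0.0414 q [-1.19  0.32  0.52  2.14 -0.29  0.78 -0.25]
from [0.3567 0.296  0.1341] yaw 102.8 rows 18 d [ 0.3035 -0.2485  0.0059] da -2.8
{"dx":-1.72,"dy":1.33,"dz":-0.14,"turn":0.16},
{"dx":-1.72,"dy":1.34,"dz":-0.14,"turn":0.16},
{"dx":-1.71,"dy":1.34,"dz":-0.14,"turn":0.16},
{"dx":-1.71,"dy":1.35,"dz":-0.14,"turn":0.16},
{"dx":-1.70,"dy":1.35,"dz":-0.14,"turn":0.16},
{"dx":-1.70,"dy":1.36,"dz":-0.14,"turn":0.16},
{"dx":-1.70,"dy":1.36,"dz":-0.14,"turn":0.16},
{"dx":-1.69,"dy":1.36,"dz":-0.14,"turn":0.16},
{"dx":-1.69,"dy":1.37,"dz":-0.14,"turn":0.16},
{"dx":-1.69,"dy":1.37,"dz":-0.14,"turn":0.16},
{"dx":-1.68,"dy":1.38,"dz":-0.14,"turn":0.16},
{"dx":-1.68,"dy":1.38,"dz":-0.14,"turn":0.16},
{"dx":-1.67,"dy":1.39,"dz":-0.14,"turn":0.16},
{"dx":-1.67,"dy":1.39,"dz":-0.14,"turn":0.16},
{"dx":-1.67,"dy":1.40,"dz":-0.14,"turn":0.16},
{"dx":-1.66,"dy":1.40,"dz":-0.14,"turn":0.16},
{"dx":-1.66,"dy":1.41,"dz":-0.14,"turn":0.16},
{"dx":-1.66,"dy":1.41,"dz":-0.14,"turn":0.16},
```

>>> play_rows:
  plan:
    - {"dx": -1.7,"dy": 1.3,"dz": -0.3,"turn": 0}
    - {"dx": -2,"dy": 1.6,"dz": -0.3,"turn": 0}
    - {"dx": -2,"dy": 1.6,"dz": -0.3,"turn": 0}
    - {"dx": -2,"dy": 1.6,"dz": -0.3,"turn": 0}
    - {"dx": -2,"dy": 1.6,"dz": -0.3,"turn": 0}
    - {"dx": -2,"dy": 1.6,"dz": -0.3,"turn": 0}
    - {"dx": -2,"dy": 1.6,"dz": -0.3,"turn": 0}
    - {"dx": -2,"dy": 1.6,"dz": -0.3,"turn": 0}

```text
clock: 24.45
ee_pos: [0.5163, 0.1702, 0.1504]
eef_rot: [0.619, 0.785, -0.011, -0.027]
wrist_force: [0.2, 0.4, -1.5]
finger_gap: 0.0413
```

Run:
```python
from h import *
st();go(.6602,.0475,.14,100,2.2)
```

```text
t 24.45 p [0.5163 0.1702 0.1504] yaw 103.4 tilt [-0.056  0.015] F [ 0.2  0.4 -1.5] gap 0.0413 q [-0.81  0.43  0.56  1.94 -0.33  0.91  0.16]
from [0.5163 0.1702 0.1504] yaw 103.4 rows 9 d [ 0.1439 -0.1227 -0.0104] da -3.4
{"dx":-1.70,"dy":1.24,"dz":0.00,"turn":0.38},
{"dx":-1.69,"dy":1.25,"dz":0.00,"turn":0.38},
{"dx":-1.68,"dy":1.26,"dz":0.00,"turn":0.38},
{"dx":-1.67,"dy":1.27,"dz":0.00,"turn":0.38},
{"dx":-1.67,"dy":1.29,"dz":0.00,"turn":0.38},
{"dx":-1.66,"dy":1.30,"dz":0.00,"turn":0.38},
{"dx":-1.65,"dy":1.31,"dz":0.00,"turn":0.38},
{"dx":-1.64,"dy":1.32,"dz":0.00,"turn":0.38},
{"dx":-1.63,"dy":1.33,"dz":0.00,"turn":0.38},
```

>>> play_rows:
  plan:
    - {"dx": -1.8,"dy": 1.4,"dz": -0.2,"turn": 0}
    - {"dx": -1.8,"dy": 1.4,"dz": -0.2,"turn": 0}
    - {"dx": -1.8,"dy": 1.4,"dz": -0.2,"turn": 0}
    - {"dx": -1.8,"dy": 1.4,"dz": -0.2,"turn": 0}
    - {"dx": -1.8,"dy": 1.4,"dz": -0.2,"turn": 0}
    - {"dx": -1.7,"dy": 1.3,"dz": 0,"turn": 0}
    - {"dx": -1.2,"dy": 1,"dz": 0,"turn": 0}
    - {"dx": 0,"dy": 0,"dz": 0,"turn": 0}

```text
clock: 25.25
ee_pos: [0.6389, 0.068, 0.1511]
eef_rot: [0.621, 0.783, -0.014, -0.027]
wrist_force: [-0.2, -0.6, -0.7]
finger_gap: 0.041
```

Run:
```python
from h import *
st();go(.6602,.0475,.06,100,2.2)
```

```text
t 25.25 p [0.6389 0.068  0.1511] yaw 103.2 tilt [-0.06   0.012] F [-0.2 -0.6 -0.7] gap 0.041 q [-0.55  0.59  0.56  1.7  -0.37  1.03  0.38]
from [0.6389 0.068  0.1511] yaw 103.2 rows 5 d [ 0.0213 -0.0205 -0.0911] da -3.2
{"dx":-0.54,"dy":0.42,"dz":1.79,"turn":0.63},
{"dx":-0.54,"dy":0.43,"dz":1.79,"turn":0.63},
{"dx":-0.53,"dy":0.43,"dz":1.79,"turn":0.63},
{"dx":-0.53,"dy":0.44,"dz":1.79,"turn":0.63},
{"dx":-0.52,"dy":0.45,"dz":1.79,"turn":0.63},
```

>>> play_rows:
  plan:
    - {"dx": -1,"dy": 0.8,"dz": 0.5,"turn": 0}
    - {"dx": -1,"dy": 0.8,"dz": 1,"turn": 0}
    - {"dx": -0.6,"dy": 0.6,"dz": 1.6,"turn": 0}
    - {"dx": 0,"dy": 0,"dz": 1.6,"turn": 0}
    - {"dx": 0,"dy": 0,"dz": 1.6,"turn": 0}
    - {"dx": 0,"dy": 0,"dz": 1.6,"turn": 0}
    - {"dx": 0,"dy": 0,"dz": 0,"turn": 0}
    - {"dx": 0,"dy": 0,"dz": 0,"turn": 0}

```text
clock: 26.05
ee_pos: [0.6585, 0.0512, 0.0595]
eef_rot: [0.619, 0.784, -0.016, -0.032]
wrist_force: [-0.2, -0.5, -1.3]
finger_gap: 0.0418
```

Run:
```python
from h import *
st();go(.6602,.0475,.035,100,2.2)
```

```text
t 26.05 p [0.6585 0.0512 0.0595] yaw 103.4 tilt [-0.07   0.014] F [-0.2 -0.5 -1.3] gap 0.0418 q [-0.47  0.72  0.5   1.69 -0.44  0.91  0.46]
from [0.6585 0.0512 0.0595] yaw 103.4 rows 2 d [ 0.0017 -0.0037 -0.0245] da -3.4
{"dx":-0.23,"dy":0.12,"dz":1.22,"turn":1.68},
{"dx":-0.23,"dy":0.12,"dz":1.22,"turn":1.68},
```

>>> play_rows:
  plan:
    - {"dx": -0.2,"dy": 0.2,"dz": 0.6,"turn": 0}
    - {"dx": -0.2,"dy": 0.1,"dz": 0.6,"turn": 0}
    - {"dx": 0,"dy": 0,"dz": 0.5,"turn": 0}
    - {"dx": 0,"dy": 0,"dz": 0.3,"turn": 0}
    - {"dx": 0,"dy": 0,"dz": 0,"turn": 0}
    - {"dx": 0,"dy": 0,"dz": 0,"turn": 0}

```text
clock: 26.65
ee_pos: [0.6626, 0.0485, 0.0396]
eef_rot: [0.619, 0.785, -0.015, -0.03]
wrist_force: [0.8, 0.3, -0.7]
finger_gap: 0.0409
```

Run:
```python
from h import *
st()
```

```text
t 26.65 p [0.6626 0.0485 0.0396] yaw 103.4 tilt [-0.066  0.014] F [ 0.8  0.3 -0.7] gap 0.0409 q [-0.45  0.75  0.49  1.69 -0.45  0.88  0.48]
```

>>> play_rows:
  plan:
    - {"dx": 0.1,"dy": -0.1,"dz": 0.3,"turn": 0}
    - {"dx": 0,"dy": 0,"dz": 0.2,"turn": 0}
    - {"dx": 0,"dy": 0,"dz": 0.1,"turn": 0}
    - {"dx": 0,"dy": 0,"dz": 0.1,"turn": 0}

```text
clock: 27.05
ee_pos: [0.6614, 0.0494, 0.0339]
eef_rot: [0.619, 0.785, -0.014, -0.03]
wrist_force: [-3.5, -0.2, 10.3]
finger_gap: 0.0409
```

Run:
```python
from h import *
st()
```

```text
t 27.05 p [0.6614 0.0494 0.0339] yaw 103.4 tilt [-0.064  0.015] F [-3.5 -0.2 10.3] gap 0.0409 q [-0.45  0.76  0.48  1.7  -0.46  0.87  0.48]
```

Contact at z 0.0339, as predicted. Releasing and lifting.

>>> play_rows:
  plan:
    - {"dx": 0,"dy": 0,"dz": 0,"turn": 0}
    - {"dx": 0,"dy": 0,"dz": 0,"turn": 0}
    - {"dx": 0,"dy": 0,"dz": 0,"turn": 0}
    - {"dx": 0,"dy": 0,"dz": 0,"turn": 0}
  grip: 0.75

```text
clock: 27.45
ee_pos: [0.662, 0.0494, 0.0345]
eef_rot: [0.619, 0.785, -0.014, -0.029]
wrist_force: [-0.1, 0.0, 0.5]
finger_gap: 0.0641
```

>>> play_rows:
  plan:
    - {"dx": 0,"dy": 0,"dz": -1,"turn": 0}
    - {"dx": 0,"dy": 0,"dz": -1.5,"turn": 0}
    - {"dx": 0,"dy": 0,"dz": -2,"turn": 0}
    - {"dx": 0,"dy": 0,"dz": -2,"turn": 0}
    - {"dx": 0,"dy": 0,"dz": -2,"turn": 0}
    - {"dx": 0,"dy": 0,"dz": -1,"turn": 0}
    - {"dx": 0,"dy": 0,"dz": 0,"turn": 0}

```text
clock: 28.15
ee_pos: [0.6696, 0.0474, 0.139]
eef_rot: [0.619, 0.785, -0.012, -0.028]
wrist_force: [0.4, 0.1, 0.1]
finger_gap: 0.0639
```

Run:
```python
from h import *
st();snap("wrist","w9");f=np.load("pics/w9.npz");prop(f,"wrist",(.6614,.0494),.004);prop(f,"wrist",(.644,-.02),.004)
```

```text
t 28.15 p [0.6696 0.0474 0.139 ] yaw 103.4 tilt [-0.059  0.015] F [0.4 0.1 0.1] gap 0.0639 q [-0.49  0.64  0.55  1.63 -0.39  1.04  0.43]
prop 1685 minmaxcentre [0.6619 0.05  ] size [0.041  0.0421] circ 0.6619 0.0499 0.0213 z 0.0398
prop 1335 minmaxcentre [ 0.6457 -0.0197] size [0.0382 0.0438] circ 0.6436 -0.0195 0.0222 z 0.0394
```

View pics/w9.png

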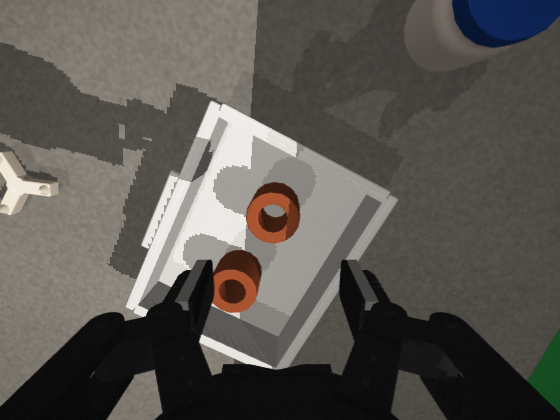

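Both props stand upright side by side in the frosted tub, at (272,215) and (237,285). Next, the stilts: I'll get their poses from earlier wrist frames.

```bash
cat >> h.py <<'E'
def stilt(f,n,c0,z0=0.0,rad=.045):
    C=cam(n,dict(ee_pos=f["pos"],eef_rot=f["q"])) if n=="wrist" else cam(n)
    P=cloud(C,f["d"]);Z=P[:,:,2]-z0
    H=hsv(f["p"]);c=np.array(c0)
    k=(Z>.010)&(Z<.03)&(np.hypot(P[:,:,0]-c[0],P[:,:,1]-c[1])<rad)&(H[:,:,1]<90)
    v,u=np.nonzero(k);q=plane(C,np.c_[u,v],z0+.018)[:,:2]
    h=cv2.convexHull((q*1000).astype(np.float32))
    area,tri=cv2.minEnclosingTriangle(h)
    c=q.mean(0)
    for _ in range(3):
        w=q-c;rr=np.hypot(*w.T);th=np.arctan2(w[:,1],w[:,0])
        m=rr>.012
        a=np.angle((rr[m]**2*np.exp(3j*th[m])).sum())/3
        # refine centre: arm axes lines -> use tips: per-arm lateral mean
        L=[];b=[]
        for i in range(3):
            t=a+2*np.pi/3*i;d=np.array([np.cos(t),np.sin(t)]);nn=np.array([-d[1],d[0]])
            s=(w@d>.010)&(abs(w@nn)<.010);L.append(nn);b.append(np.median(q[s]@nn))
        c=np.linalg.lstsq(np.array(L),np.array(b),rcond=None)[0]
    w=q-c
    print("stilt",len(q),"c",c.round(4),"arms",[round(np.degrees(a)+120*i,1) for i in range(3)],"reach",[round(float(np.percentile(w@np.array([np.cos(a+2.0944*i),np.sin(a+2.0944*i)]),99.5)),4) for i in range(3)],"tri",(tri.reshape(-1,2).mean(0)/1000).round(4))
    return c,a
E
python3 - <<'E'
from h import *
stilt(np.load("pics/w6.npz"),"wrist",(.44,.012));stilt(np.load("pics/w5.npz"),"wrist",(.335,-.288));stilt(np.load("pics/w9.npz"),"wrist",(.44,.012))
f=np.load("pics/top0.npz");stilt(f,"top",(.44,.012));stilt(f,"top",(.335,-.288))
E
```

```text
stilt 2033 c [0.4411 0.0128] arms [np.float64(6.9), np.float64(126.9), np.float64(246.9)] reach [0.0312, 0.031, 0.0303] tri [0.4402 0.0126]
stilt 1114 c [ 0.3344 -0.287 ] arms [np.float64(-13.8), np.float64(106.2), np.float64(226.2)] reach [0.0292, 0.0309, 0.0335] tri [ 0.3353 -0.2873]
stilt 1663 c [0.4435 0.0161] arms [np.float64(4.9), np.float64(124.9), np.float64(244.9)] reach [0.0304, 0.0285, 0.0344] tri [0.4443 0.0146]
stilt 99 c [0.4381 0.0133] arms [np.float64(5.9), np.float64(125.9), np.float64(245.9)] reach [0.0296, 0.0294, 0.0287] tri [0.451  0.0088]
stilt 107 c [ 0.3341 -0.2872] arms [np.float64(-13.6), np.float64(106.4), np.float64(226.4)] reach [0.0289, 0.0301, 0.0305] tri [ 0.3328 -0.2873]
```

Run:
```python
from h import *
go(.4604,.0153,.14,185,2.2)
```

```text
from [0.6693 0.0474 0.1383] yaw 103.4 rows 10 d [-0.2089 -0.0321  0.0017] da 81.6
{"dx":0.17,"dy":-2.10,"dz":0.10,"turn":-8.16},
{"dx":0.47,"dy":-2.06,"dz":0.10,"turn":-8.16},
{"dx":0.76,"dy":-1.97,"dz":0.10,"turn":-8.16},
{"dx":1.03,"dy":-1.84,"dz":0.10,"turn":-8.16},
{"dx":1.28,"dy":-1.68,"dz":0.10,"turn":-8.16},
{"dx":1.50,"dy":-1.48,"dz":0.10,"turn":-8.16},
{"dx":1.70,"dy":-1.25,"dz":0.10,"turn":-8.16},
{"dx":1.86,"dy":-1.00,"dz":0.10,"turn":-8.16},
{"dx":1.98,"dy":-0.72,"dz":0.10,"turn":-8.16},
{"dx":2.07,"dy":-0.43,"dz":0.10,"turn":-8.16},
```

>>> play_rows:
  plan:
    - {"dx": 0.2,"dy": -2.1,"dz": 0,"turn": -8}
    - {"dx": 0.5,"dy": -2.1,"dz": 0,"turn": -8}
    - {"dx": 0.8,"dy": -2,"dz": 0,"turn": -8}
    - {"dx": 1,"dy": -1.8,"dz": 0,"turn": -8}
    - {"dx": 1.3,"dy": -1.7,"dz": 0,"turn": -8}
    - {"dx": 1.5,"dy": -1.5,"dz": 0,"turn": -8}
    - {"dx": 1.7,"dy": -1.2,"dz": 0,"turn": -8}
    - {"dx": 1.9,"dy": -1,"dz": 0,"turn": -8}
  grip: 0.7

```text
clock: 29.0
ee_pos: [0.4922, 0.0212, 0.141]
eef_rot: [0.085, 0.996, 0.002, -0.036]
wrist_force: [-0.5, -0.3, 0.1]
finger_gap: 0.0596
```

Run:
```python
from h import *
st();go(.4604,.0153,.14,185,2.2)
```

```text
t 29.0 p [0.4922 0.0212 0.141 ] yaw 170.2 tilt [-0.072  0.011] F [-0.5 -0.3  0.1] gap 0.0596 q [-0.35  0.34  0.29  2.04 -0.15  0.85  1.43]
from [0.4922 0.0212 0.141 ] yaw 170.2 rows 2 d [-0.0318 -0.0059 -0.001 ] da 14.8
{"dx":1.51,"dy":-0.56,"dz":0.16,"turn":-7.40},
{"dx":1.57,"dy":-0.36,"dz":0.16,"turn":-7.40},
```

>>> play_rows:
  plan:
    - {"dx": 1.5,"dy": -0.5,"dz": 0.1,"turn": -7.4}
    - {"dx": 1.4,"dy": -0.3,"dz": 0.1,"turn": -6.5}
    - {"dx": 0,"dy": 0,"dz": 0,"turn": 0}
    - {"dx": 0,"dy": 0,"dz": 0,"turn": 0}

```text
clock: 29.4
ee_pos: [0.4559, 0.0155, 0.1387]
eef_rot: [-0.04, 0.998, 0.007, -0.04]
wrist_force: [0.2, 0.0, 0.7]
finger_gap: 0.0596
```

Run:
```python
from h import *
st();snap("wrist","w10");c,a=stilt(np.load("pics/w10.npz"),"wrist",(.4405,.013));print(c+.02*np.array([np.cos(a),np.sin(a)]))
```

```text
t 29.4 p [0.4559 0.0155 0.1387] yaw -175.4 tilt [-0.08  0.01] F [0.2 0.  0.7] gap 0.0596 q [-0.31  0.3   0.23  2.11 -0.12  0.82  1.65]
stilt 1512 c [0.4378 0.0133] arms [np.float64(7.0), np.float64(127.0), np.float64(247.0)] reach [0.0301, 0.0291, 0.0291] tri [0.438  0.0133]
[0.45766802 0.01575457]
```

View pics/w10.png

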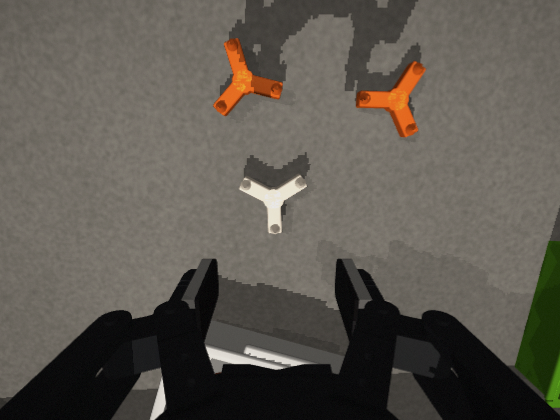

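The white stilt is centred at (275,203) with one arm pointing straight down the image. The grasp point is (0.458, 0.0156) at yaw 187°.

Run:
```python
from h import *
go(.4585,.0156,.022,187,2.4)
```

```text
from [0.4558 0.0154 0.1386] yaw -175.4 rows 5 d [ 0.0027  0.0002 -0.1166] da 2.4
{"dx":-0.24,"dy":-0.04,"dz":2.32,"turn":-0.48},
{"dx":-0.24,"dy":-0.04,"dz":2.32,"turn":-0.48},
{"dx":-0.24,"dy":-0.04,"dz":2.32,"turn":-0.48},
{"dx":-0.24,"dy":-0.05,"dz":2.32,"turn":-0.48},
{"dx":-0.24,"dy":-0.05,"dz":2.32,"turn":-0.48},
```

>>> play_rows:
  plan:
    - {"dx": -0.2,"dy": 0,"dz": 2.2,"turn": -0.5}
    - {"dx": -0.2,"dy": 0,"dz": 2.2,"turn": -0.5}
    - {"dx": -0.2,"dy": 0,"dz": 2.2,"turn": -0.5}
    - {"dx": -0.2,"dy": 0,"dz": 1.5,"turn": -0.5}
    - {"dx": 0,"dy": 0,"dz": 0,"turn": 0}
    - {"dx": 0,"dy": 0,"dz": 0,"turn": 0}

```text
clock: 30.05
ee_pos: [0.4643, 0.0184, 0.0541]
eef_rot: [-0.054, 0.998, 0.007, -0.037]
wrist_force: [-0.2, -0.4, -0.8]
finger_gap: 0.0596
```

Run:
```python
from h import *
st();go(.4585,.0156,.022,187,2.4)
```

```text
t 30.05 p [0.4643 0.0184 0.0541] yaw -173.7 tilt [-0.074  0.009] F [-0.2 -0.4 -0.8] gap 0.0596 q [-0.28  0.45  0.19  2.15 -0.17  0.63  1.72]
from [0.4643 0.0184 0.0541] yaw -173.7 rows 2 d [-0.0058 -0.0028 -0.0321] da 0.7
{"dx":0.19,"dy":-0.14,"dz":1.62,"turn":-0.37},
{"dx":0.19,"dy":-0.14,"dz":1.62,"turn":-0.37},
```

>>> play_rows:
  plan:
    - {"dx": 0.3,"dy": -0.1,"dz": 1,"turn": -0.4}
    - {"dx": 0.2,"dy": -0.1,"dz": 1,"turn": -0.4}
    - {"dx": 0,"dy": 0,"dz": 0.6,"turn": 0}
    - {"dx": 0,"dy": 0,"dz": 0,"turn": 0}
    - {"dx": 0,"dy": 0,"dz": 0,"turn": 0}

```text
clock: 30.55
ee_pos: [0.4588, 0.0161, 0.028]
eef_rot: [-0.061, 0.997, 0.007, -0.035]
wrist_force: [-0.3, -0.3, -0.4]
finger_gap: 0.06
```

Run:
```python
from h import *
st();go(.4585,.0156,.022,187,2.4);snap("wrist","w11");c,a=stilt(np.load("pics/w11.npz"),"wrist",(.4385,.013))
```

```text
t 30.55 p [0.4588 0.0161 0.028 ] yaw -173.0 tilt [-0.071  0.009] F [-0.3 -0.3 -0.4] gap 0.06 q [-0.25  0.49  0.17  2.18 -0.19  0.56  1.76]
from [0.4588 0.0161 0.028 ] yaw -173.0 rows 1 d [-0.0003 -0.0005 -0.006 ] da -0.0
{"dx":-0.00,"dy":-0.05,"dz":0.60,"turn":0.04},
stilt 5598 c [ 0.4352 -0.0005] arms [np.float64(-42.4), np.float64(77.6), np.float64(197.6)] reach [0.0398, 0.0611, 0.0153] tri [0.4445 0.0142]
```

View pics/w11.png

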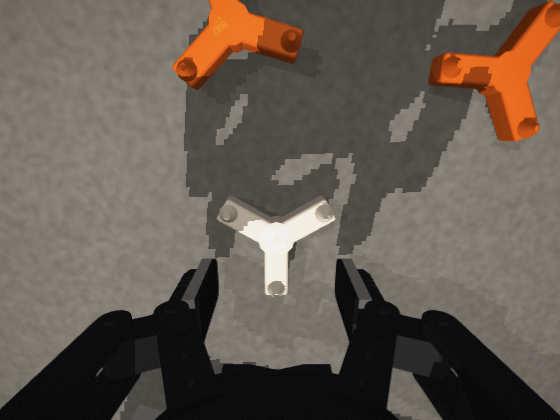

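Run:
```python
from h import *
f=np.load("pics/w11.npz");C=cam("wrist",dict(ee_pos=f["pos"],eef_rot=f["q"]))
print("tcp px",proj(C,f["pos"]),"at z.012",proj(C,[*f["pos"][:2],.012]))
print(plane(C,[(277,240),(276,296),(218,208),(335,210)],.018).round(4), "tips (top pt z24)",plane(C,[(277,288),(227,212),(326,212)],.024).round(4))
```

```text
tcp px [[277.00730634 287.5765105 ]] at z.012 [[276.38327596 272.3622363 ]]
[[ 0.4391  0.0138  0.018 ]
 [ 0.4689  0.017   0.018 ]
 [ 0.4266 -0.0155  0.018 ]
 [ 0.4211  0.0392  0.018 ]] tips (top pt z24) [[ 0.4612  0.0164  0.024 ]
 [ 0.4264 -0.0105  0.024 ]
 [ 0.4212  0.0338  0.024 ]]
```

>>> play_rows:
  plan:
    - {"dx": 0,"dy": 0,"dz": 0.4,"turn": 0}
    - {"dx": 0,"dy": 0,"dz": 0.2,"turn": 0}
    - {"dx": 0,"dy": 0,"dz": 0,"turn": 0}
    - {"dx": 0,"dy": 0,"dz": 0,"turn": 0}

```text
clock: 31.0
ee_pos: [0.4591, 0.0162, 0.0222]
eef_rot: [-0.061, 0.998, 0.007, -0.034]
wrist_force: [-0.0, -0.3, -0.5]
finger_gap: 0.06
```

Run:
```python
from h import *
st()
```

```text
t 31.0 p [0.4591 0.0162 0.0222] yaw -173.0 tilt [-0.069  0.01 ] F [-0.  -0.3 -0.5] gap 0.06 q [-0.25  0.5   0.17  2.18 -0.19  0.54  1.76]
```

>>> play_rows:
  plan:
    - {"dx": 0,"dy": 0,"dz": 0,"turn": 0}
    - {"dx": 0,"dy": 0,"dz": 0,"turn": 0}
    - {"dx": 0,"dy": 0,"dz": 0,"turn": 0}
    - {"dx": 0,"dy": 0,"dz": 0,"turn": 0}
    - {"dx": 0,"dy": 0,"dz": 0,"turn": 0}
    - {"dx": 0,"dy": 0,"dz": 0,"turn": 0}
  grip: 0
  grip_force: 25

```text
clock: 31.6
ee_pos: [0.4593, 0.0162, 0.0226]
eef_rot: [-0.061, 0.998, 0.007, -0.034]
wrist_force: [-0.5, -0.3, 0.4]
finger_gap: 0.0111
```

Run:
```python
from h import *
st()
```

```text
t 31.6 p [0.4593 0.0162 0.0226] yaw -173.0 tilt [-0.068  0.01 ] F [-0.5 -0.3  0.4] gap 0.0111 q [-0.25  0.5   0.17  2.18 -0.19  0.54  1.76]
```

>>> play_rows:
  plan:
    - {"dx": 0,"dy": 0,"dz": -1,"turn": 0}
    - {"dx": 0,"dy": 0,"dz": -2,"turn": 0}
    - {"dx": 0,"dy": 0,"dz": -2,"turn": 0}
    - {"dx": 0,"dy": 0,"dz": -2,"turn": 0}
    - {"dx": 0,"dy": 0,"dz": -2,"turn": 0}
    - {"dx": 0,"dy": 0,"dz": 0,"turn": 0}

```text
clock: 32.2
ee_pos: [0.4656, 0.0151, 0.1179]
eef_rot: [-0.061, 0.998, 0.007, -0.034]
wrist_force: [0.7, 0.3, 0.2]
finger_gap: 0.0109
```

Run:
```python
from h import *
st();go(.5424,.3266,.115,None,2.6);snap("wrist","w12")
```

```text
t 32.2 p [0.4656 0.0151 0.1179] yaw -173.0 tilt [-0.069  0.01 ] F [0.7 0.3 0.2] gap 0.0109 q [-0.3   0.34  0.22  2.12 -0.13  0.77  1.7 ]
from [0.4656 0.0151 0.1179] yaw -173.0 rows 13 d [ 0.0768  0.3115 -0.0029] da 0.0
{"dx":-0.88,"dy":2.31,"dz":0.00,"turn":-0.00},
{"dx":-0.88,"dy":2.31,"dz":0.00,"turn":-0.00},
{"dx":-0.88,"dy":2.31,"dz":0.00,"turn":-0.00},
{"dx":-0.88,"dy":2.31,"dz":0.00,"turn":-0.00},
{"dx":-0.88,"dy":2.31,"dz":0.00,"turn":-0.00},
{"dx":-0.88,"dy":2.31,"dz":0.00,"turn":-0.00},
{"dx":-0.88,"dy":2.31,"dz":0.00,"turn":-0.00},
{"dx":-0.88,"dy":2.31,"dz":0.00,"turn":-0.00},
{"dx":-0.88,"dy":2.31,"dz":0.00,"turn":-0.00},
{"dx":-0.88,"dy":2.31,"dz":0.00,"turn":-0.00},
{"dx":-0.88,"dy":2.31,"dz":0.00,"turn":-0.00},
{"dx":-0.88,"dy":2.31,"dz":0.00,"turn":-0.00},
{"dx":-0.88,"dy":2.31,"dz":0.00,"turn":-0.00},
```

View pics/w12.png

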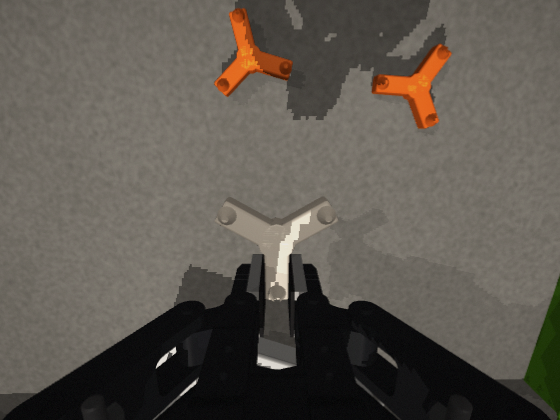

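The stilt is held by its arm with its centre at (277,230), level as picked. Carrying it to the green tub.

>>> play_rows:
  plan:
    - {"dx": -0.6,"dy": 1.7,"dz": -0.1,"turn": 0}
    - {"dx": -0.9,"dy": 2.3,"dz": -0.2,"turn": 0}
    - {"dx": -0.9,"dy": 2.3,"dz": -0.2,"turn": 0}
    - {"dx": -0.9,"dy": 2.3,"dz": -0.2,"turn": 0}
    - {"dx": -0.9,"dy": 2.3,"dz": -0.2,"turn": 0}
    - {"dx": -0.9,"dy": 2.3,"dz": -0.2,"turn": 0}
    - {"dx": -0.9,"dy": 2.3,"dz": -0.2,"turn": 0}
    - {"dx": -0.9,"dy": 2.3,"dz": -0.2,"turn": 0}

```text
clock: 33.05
ee_pos: [0.5081, 0.2005, 0.1228]
eef_rot: [-0.056, 0.998, 0.004, -0.043]
wrist_force: [0.7, -0.1, -0.2]
finger_gap: 0.011
```

Run:
```python
from h import *
st();go(.5424,.3266,.12,None,2.6)
```

```text
t 33.05 p [0.5081 0.2005 0.1228] yaw -173.5 tilt [-0.086  0.003] F [ 0.7 -0.1 -0.2] gap 0.011 q [-0.56  0.44  0.17  1.92 -0.14  0.86  1.37]
from [0.5081 0.2005 0.1228] yaw -173.5 rows 6 d [ 0.0343  0.1261 -0.0028] da 0.0
{"dx":-0.81,"dy":2.02,"dz":0.01,"turn":-0.00},
{"dx":-0.81,"dy":2.02,"dz":0.01,"turn":-0.00},
{"dx":-0.81,"dy":2.02,"dz":0.01,"turn":-0.00},
{"dx":-0.81,"dy":2.02,"dz":0.01,"turn":-0.00},
{"dx":-0.81,"dy":2.02,"dz":0.01,"turn":-0.00},
{"dx":-0.81,"dy":2.02,"dz":0.01,"turn":-0.00},
```

>>> play_rows:
  plan:
    - {"dx": -0.8,"dy": 2,"dz": -0.2,"turn": 0}
    - {"dx": -0.8,"dy": 2,"dz": -0.2,"turn": 0}
    - {"dx": -0.8,"dy": 2,"dz": -0.2,"turn": 0}
    - {"dx": -0.8,"dy": 2,"dz": -0.2,"turn": 0}
    - {"dx": -0.8,"dy": 2,"dz": 0,"turn": 0}
    - {"dx": -0.6,"dy": 1.5,"dz": 0,"turn": 0}
    - {"dx": 0,"dy": 0,"dz": 0,"turn": 0}
    - {"dx": 0,"dy": 0,"dz": 0,"turn": 0}

```text
clock: 33.85
ee_pos: [0.5364, 0.3261, 0.1183]
eef_rot: [-0.059, 0.997, 0.001, -0.05]
wrist_force: [-0.5, 0.5, -0.5]
finger_gap: 0.0115
```

Run:
```python
from h import *
st();go(.5424,.3266,.06,None,1.6);snap("wrist","w13")
f=np.load("pics/w13.npz");C=cam("wrist",dict(ee_pos=f["pos"],eef_rot=f["q"]))
c=np.array([.5292,.3672]);ex=np.array([np.cos(.0297),np.sin(.0297)]);ey=np.array([-ex[1],ex[0]])
im=f["p"][:,:,::-1].copy()
for z,h,col in((.045,(.07,.09),(0,0,255)),(.004,(.066,.086),(255,0,0))):
    pts=[[*(c+a*h[0]*ex+b*h[1]*ey),z] for a,b in((-1,-1),(1,-1),(1,1),(-1,1))]
    cv2.polylines(im,[proj(C,pts).astype(np.int32).reshape(-1,1,2)],True,col,1)
cv2.imwrite("pics/w13o.png",im)
```

```text
t 33.85 p [0.5364 0.3261 0.1183] yaw -173.2 tilt [-0.1   -0.005] F [-0.5  0.5 -0.5] gap 0.0115 q [-0.69  0.57  0.15  1.72 -0.16  0.96  1.22]
from [0.5364 0.3261 0.1183] yaw -173.2 rows 4 d [ 0.006   0.0005 -0.0583] da 0.0
{"dx":-0.30,"dy":-0.02,"dz":1.44,"turn":-0.00},
{"dx":-0.30,"dy":-0.02,"dz":1.44,"turn":-0.00},
{"dx":-0.30,"dy":-0.02,"dz":1.44,"turn":-0.00},
{"dx":-0.30,"dy":-0.02,"dz":1.44,"turn":-0.00},
```

View pics/w13o.png

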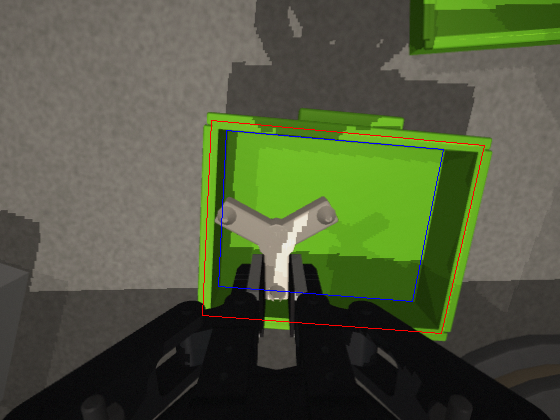

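>>> play_rows:
  plan:
    - {"dx": -0.3,"dy": 0,"dz": 1.2,"turn": 0}
    - {"dx": -0.3,"dy": 0,"dz": 1.2,"turn": 0}
    - {"dx": -0.3,"dy": 0,"dz": 1.2,"turn": 0}
    - {"dx": -0.2,"dy": 0,"dz": 1.2,"turn": 0}
    - {"dx": -0.1,"dy": 0,"dz": 0.8,"turn": 0}
    - {"dx": 0,"dy": 0,"dz": 0,"turn": 0}
    - {"dx": 0,"dy": 0,"dz": 0,"turn": 0}

```text
clock: 34.6
ee_pos: [0.5425, 0.322, 0.0548]
eef_rot: [-0.056, 0.997, -0.001, -0.052]
wrist_force: [0.4, 0.4, 0.1]
finger_gap: 0.0111
```

Run:
```python
from h import *
st();go(.5424,.3266,.032,None,1.6)
```

```text
t 34.6 p [0.5425 0.322  0.0548] yaw -173.6 tilt [-0.104 -0.008] F [0.4 0.4 0.1] gap 0.0111 q [-0.67  0.65  0.14  1.74 -0.17  0.85  1.24]
from [0.5425 0.322  0.0548] yaw -173.6 rows 2 d [-0.0001  0.0046 -0.0228] da 0.0
{"dx":-0.14,"dy":0.22,"dz":1.13,"turn":-0.00},
{"dx":-0.14,"dy":0.22,"dz":1.13,"turn":-0.00},
```

>>> play_rows:
  plan:
    - {"dx": -0.1,"dy": 0.2,"dz": 0.7,"turn": 0}
    - {"dx": -0.1,"dy": 0.2,"dz": 0.7,"turn": 0}
    - {"dx": 0,"dy": 0,"dz": 0.5,"turn": 0}
    - {"dx": 0,"dy": 0,"dz": 0.2,"turn": 0}
    - {"dx": 0,"dy": 0,"dz": 0,"turn": 0}
    - {"dx": 0,"dy": 0,"dz": 0,"turn": 0}

```text
clock: 35.2
ee_pos: [0.5423, 0.3275, 0.033]
eef_rot: [-0.056, 0.997, -0.0, -0.051]
wrist_force: [0.6, 0.1, 0.2]
finger_gap: 0.0114
```

Run:
```python
from h import *
st()
```

```text
t 35.2 p [0.5423 0.3275 0.033 ] yaw -173.5 tilt [-0.102 -0.006] F [0.6 0.1 0.2] gap 0.0114 q [-0.68  0.68  0.13  1.74 -0.18  0.82  1.24]
```

>>> play_rows:
  plan:
    - {"dx": 0,"dy": 0,"dz": 0.3,"turn": 0}
    - {"dx": 0,"dy": 0,"dz": 0.2,"turn": 0}
    - {"dx": 0,"dy": 0,"dz": 0.1,"turn": 0}
    - {"dx": 0,"dy": 0,"dz": 0.1,"turn": 0}

```text
clock: 35.6
ee_pos: [0.542, 0.3276, 0.0265]
eef_rot: [-0.056, 0.997, 0.0, -0.05]
wrist_force: [0.2, -0.2, 6.6]
finger_gap: 0.0112
```

Run:
```python
from h import *
st()
```

```text
t 35.6 p [0.542  0.3276 0.0265] yaw -173.5 tilt [-0.101 -0.006] F [ 0.2 -0.2  6.6] gap 0.0112 q [-0.68  0.69  0.13  1.75 -0.18  0.8   1.24]
```

>>> play_rows:
  plan:
    - {"dx": 0,"dy": 0,"dz": 0,"turn": 0}
    - {"dx": 0,"dy": 0,"dz": 0,"turn": 0}
    - {"dx": 0,"dy": 0,"dz": 0,"turn": 0}
  grip: 0.35

```text
clock: 35.9
ee_pos: [0.5422, 0.3276, 0.0266]
eef_rot: [-0.056, 0.997, 0.0, -0.05]
wrist_force: [0.9, -0.7, 0.0]
finger_gap: 0.0301
```

>>> play_rows:
  plan:
    - {"dx": 0,"dy": 0,"dz": -1,"turn": 0}
    - {"dx": 0,"dy": 0,"dz": -1.5,"turn": 0}
    - {"dx": 0,"dy": 0,"dz": -2,"turn": 0}
    - {"dx": 0,"dy": 0,"dz": -2,"turn": 0}
    - {"dx": 0,"dy": 0,"dz": -2,"turn": 0}
    - {"dx": 0,"dy": 0,"dz": -1,"turn": 0}
    - {"dx": 0,"dy": 0,"dz": 0,"turn": 0}

```text
clock: 36.6
ee_pos: [0.5538, 0.3285, 0.1312]
eef_rot: [-0.056, 0.997, 0.001, -0.048]
wrist_force: [0.1, 0.6, -0.1]
finger_gap: 0.0296
```

Run:
```python
from h import *
st();snap("wrist","w14");stilt(np.load("pics/w14.npz"),"wrist",(.5225,.3242),.004,.036)
go(.3537,-.2917,.15,166.3,3)
```

```text
t 36.6 p [0.5538 0.3285 0.1312] yaw -173.5 tilt [-0.096 -0.003] F [ 0.1  0.6 -0.1] gap 0.0296 q [-0.69  0.57  0.15  1.67 -0.16  0.99  1.22]
stilt 1640 c [0.5202 0.3249] arms [np.float64(6.6), np.float64(126.6), np.float64(246.6)] reach [0.0296, 0.029, 0.0291] tri [0.5208 0.3247]
from [0.5535 0.3284 0.1305] yaw -173.5 rows 22 d [-0.1998 -0.6201  0.0195] da -20.2
{"dx":1.22,"dy":-2.70,"dz":0.01,"turn":0.92},
{"dx":1.18,"dy":-2.72,"dz":0.01,"turn":0.92},
{"dx":1.14,"dy":-2.74,"dz":0.01,"turn":0.92},
{"dx":1.09,"dy":-2.75,"dz":0.01,"turn":0.92},
{"dx":1.05,"dy":-2.77,"dz":0.01,"turn":0.92},
{"dx":1.00,"dy":-2.79,"dz":0.01,"turn":0.92},
{"dx":0.96,"dy":-2.80,"dz":0.01,"turn":0.92},
{"dx":0.91,"dy":-2.82,"dz":0.01,"turn":0.92},
{"dx":0.87,"dy":-2.83,"dz":0.01,"turn":0.92},
{"dx":0.82,"dy":-2.85,"dz":0.01,"turn":0.92},
{"dx":0.78,"dy":-2.86,"dz":0.01,"turn":0.92},
{"dx":0.73,"dy":-2.87,"dz":0.01,"turn":0.92},
{"dx":0.69,"dy":-2.88,"dz":0.01,"turn":0.92},
{"dx":0.64,"dy":-2.89,"dz":0.01,"turn":0.92},
{"dx":0.59,"dy":-2.90,"dz":0.01,"turn":0.92},
{"dx":0.55,"dy":-2.91,"dz":0.01,"turn":0.92},
{"dx":0.50,"dy":-2.92,"dz":0.01,"turn":0.92},
{"dx":0.45,"dy":-2.93,"dz":0.01,"turn":0.92},
{"dx":0.41,"dy":-2.93,"dz":0.01,"turn":0.92},
{"dx":0.36,"dy":-2.94,"dz":0.01,"turn":0.92},
{"dx":0.31,"dy":-2.95,"dz":0.01,"turn":0.92},
{"dx":0.26,"dy":-2.95,"dz":0.01,"turn":0.92},
```

View pics/w14.png

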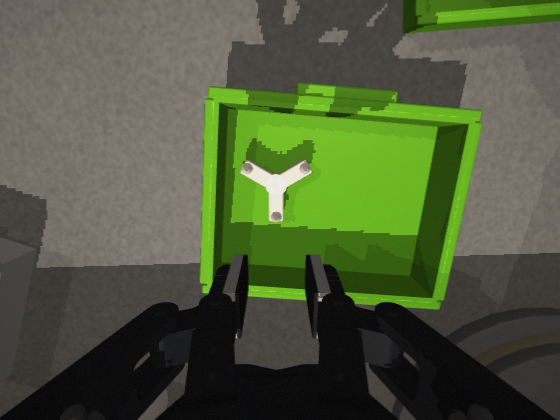

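The first stilt lies flat at (277,185), near one end of the green tub floor. Going to the second stilt, keeping outside the inner reach limit.

>>> play_rows:
  plan:
    - {"dx": 0.9,"dy": -2.9,"dz": 0,"turn": 0.9}
    - {"dx": 0.9,"dy": -2.9,"dz": 0,"turn": 0.9}
    - {"dx": 0.9,"dy": -2.9,"dz": 0,"turn": 0.9}
    - {"dx": 0.9,"dy": -2.9,"dz": 0,"turn": 0.9}
    - {"dx": 0.9,"dy": -2.9,"dz": 0,"turn": 0.9}
    - {"dx": 0.8,"dy": -2.9,"dz": 0,"turn": 0.9}
    - {"dx": 0.8,"dy": -2.9,"dz": 0,"turn": 0.9}
    - {"dx": 0.8,"dy": -2.9,"dz": 0,"turn": 0.9}
  grip: 0.7

```text
clock: 37.45
ee_pos: [0.4909, 0.0891, 0.1296]
eef_rot: [0.004, 0.998, -0.003, -0.055]
wrist_force: [-0.0, 0.4, 0.5]
finger_gap: 0.0597
```

>>> play_rows:
  plan:
    - {"dx": 0.7,"dy": -2.9,"dz": 0,"turn": 0.9}
    - {"dx": 0.7,"dy": -2.9,"dz": 0,"turn": 0.9}
    - {"dx": 0.7,"dy": -2.9,"dz": 0,"turn": 0.9}
    - {"dx": 0.6,"dy": -2.9,"dz": 0,"turn": 0.9}
    - {"dx": 0.6,"dy": -2.9,"dz": 0,"turn": 0.9}
    - {"dx": 0.6,"dy": -2.9,"dz": 0,"turn": 0.9}

```text
clock: 38.05
ee_pos: [0.4365, -0.0896, 0.132]
eef_rot: [0.052, 0.997, -0.007, -0.06]
wrist_force: [-0.2, 0.3, 0.3]
finger_gap: 0.0598
```

Run:
```python
from h import *
st();go(.3537,-.2917,.14,166.3,3)
```

```text
t 38.05 p [ 0.4365 -0.0896  0.132 ] yaw 173.9 tilt [-0.12  -0.008] F [-0.2  0.3  0.3] gap 0.0598 q [-0.19  0.31  0.34  2.12 -0.11  0.84  1.68]
from [ 0.4365 -0.0896  0.132 ] yaw 173.9 rows 8 d [-0.0828 -0.2021  0.008 ] da -7.6
{"dx":0.77,"dy":-2.62,"dz":0.04,"turn":0.95},
{"dx":0.72,"dy":-2.63,"dz":0.04,"turn":0.95},
{"dx":0.68,"dy":-2.65,"dz":0.04,"turn":0.95},
{"dx":0.64,"dy":-2.66,"dz":0.04,"turn":0.95},
{"dx":0.59,"dy":-2.67,"dz":0.04,"turn":0.95},
{"dx":0.55,"dy":-2.68,"dz":0.04,"turn":0.95},
{"dx":0.50,"dy":-2.68,"dz":0.04,"turn":0.95},
{"dx":0.46,"dy":-2.69,"dz":0.04,"turn":0.95},
```

>>> play_rows:
  plan:
    - {"dx": 0.4,"dy": -2.7,"dz": 0,"turn": 0.9}
    - {"dx": 0.4,"dy": -2.7,"dz": 0,"turn": 0.9}
    - {"dx": 0.5,"dy": -2.7,"dz": 0,"turn": 0.9}
    - {"dx": 0.7,"dy": -2.7,"dz": 0,"turn": 0.9}
    - {"dx": 0.8,"dy": -2.7,"dz": 0,"turn": 0.9}
    - {"dx": 0.8,"dy": -2.5,"dz": 0,"turn": 0.9}
    - {"dx": 0.6,"dy": -2,"dz": 0,"turn": 0.9}
    - {"dx": 0,"dy": 0,"dz": 0,"turn": 0}

```text
clock: 38.85
ee_pos: [0.3579, -0.2688, 0.1371]
eef_rot: [0.113, 0.991, -0.01, -0.066]
wrist_force: [0.7, 0.7, 0.3]
finger_gap: 0.06
```

Run:
```python
from h import *
st();snap("wrist","w15");c,a=stilt(np.load("pics/w15.npz"),"wrist",(.3343,-.287));g=c+.02*np.array([np.cos(a),np.sin(a)]);print(g);go(*g,.05,np.degrees(a)+180,2.4)
```

```text
t 38.85 p [ 0.3579 -0.2688  0.1371] yaw 166.9 tilt [-0.133 -0.005] F [0.7 0.7 0.3] gap 0.06 q [ 0.12  0.32  0.46  2.13 -0.09  0.84  1.98]
stilt 1515 c [ 0.3317 -0.2889] arms [np.float64(-13.8), np.float64(106.2), np.float64(226.2)] reach [0.03, 0.0292, 0.0295] tri [ 0.3317 -0.2893]
[ 0.3511231  -0.29366906]
from [ 0.3586 -0.2674  0.1369] yaw 167.1 rows 4 d [-0.0075 -0.0263 -0.0869] da -0.9
{"dx":-0.24,"dy":-0.61,"dz":2.18,"turn":0.22},
{"dx":-0.25,"dy":-0.61,"dz":2.18,"turn":0.22},
{"dx":-0.25,"dy":-0.61,"dz":2.18,"turn":0.22},
{"dx":-0.25,"dy":-0.60,"dz":2.18,"turn":0.22},
```

View pics/w15.png

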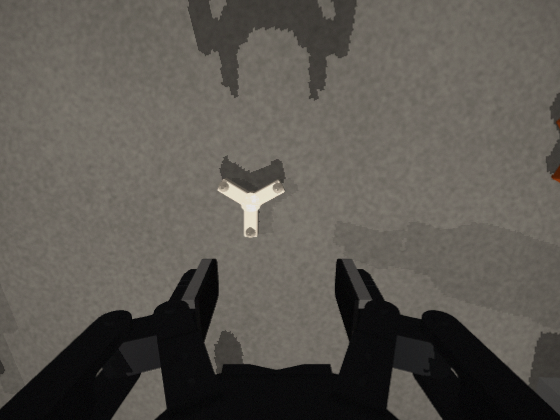

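>>> play_rows:
  plan:
    - {"dx": 0,"dy": 0,"dz": -4,"turn": 0}
    - {"dx": 0,"dy": 0,"dz": -5,"turn": 0}
    - {"dx": 0,"dy": 0,"dz": -5,"turn": 0}
    - {"dx": 0,"dy": 0,"dz": -5,"turn": 0}
    - {"dx": 0,"dy": 0,"dz": 0,"turn": 0}

```text
clock: 39.4
ee_pos: [0.3864, -0.2596, 0.3274]
eef_rot: [0.106, 0.992, -0.007, -0.071]
wrist_force: [0.4, -0.3, 0.2]
finger_gap: 0.06
```

Run:
```python
from h import *
st();go(.352,-.293,.16,166.3,4.9)
```

```text
t 39.4 p [ 0.3864 -0.2596  0.3274] yaw 167.6 tilt [-0.143  0.   ] F [ 0.4 -0.3  0.2] gap 0.06 q [0.02 0.11 0.49 1.86 0.02 1.31 1.86]
from [ 0.3864 -0.2596  0.3274] yaw 167.6 rows 4 d [-0.0344 -0.0334 -0.1674] da -1.3
{"dx":0.07,"dy":-0.87,"dz":4.26,"turn":0.33},
{"dx":0.06,"dy":-0.87,"dz":4.26,"turn":0.33},
{"dx":0.06,"dy":-0.87,"dz":4.26,"turn":0.33},
{"dx":0.05,"dy":-0.87,"dz":4.26,"turn":0.33},
```

>>> play_rows:
  plan:
    - {"dx": 0,"dy": -0.8,"dz": 4,"turn": 0.3}
    - {"dx": 0,"dy": -0.8,"dz": 4.2,"turn": 0.3}
    - {"dx": 0,"dy": -0.8,"dz": 4.2,"turn": 0.3}
    - {"dx": 0,"dy": -0.6,"dz": 4.2,"turn": 0.3}
    - {"dx": 0,"dy": 0,"dz": 0,"turn": 0}
    - {"dx": 0,"dy": 0,"dz": 0,"turn": 0}

```text
clock: 40.0
ee_pos: [0.3617, -0.2817, 0.1583]
eef_rot: [0.109, 0.992, -0.007, -0.069]
wrist_force: [0.7, 0.4, 0.8]
finger_gap: 0.0597
```

Run:
```python
from h import *
st();go(.3525,-.2925,.05,166.3,2.2)
```

```text
t 40.0 p [ 0.3617 -0.2817  0.1583] yaw 167.3 tilt [-0.138  0.001] F [0.7 0.4 0.8] gap 0.0597 q [ 0.12  0.3   0.49  2.08 -0.08  0.9   2.01]
from [ 0.3617 -0.2817  0.1583] yaw 167.3 rows 5 d [-0.0092 -0.0108 -0.1083] da -1.0
{"dx":-0.16,"dy":-0.19,"dz":2.17,"turn":0.21},
{"dx":-0.16,"dy":-0.19,"dz":2.17,"turn":0.21},
{"dx":-0.16,"dy":-0.19,"dz":2.17,"turn":0.21},
{"dx":-0.16,"dy":-0.19,"dz":2.17,"turn":0.21},
{"dx":-0.16,"dy":-0.18,"dz":2.17,"turn":0.21},
```

>>> play_rows:
  plan:
    - {"dx": -0.1,"dy": -0.3,"dz": 2.2,"turn": 0.2}
    - {"dx": -0.1,"dy": -0.2,"dz": 2.2,"turn": 0.2}
    - {"dx": -0.1,"dy": -0.2,"dz": 2.2,"turn": 0.2}
    - {"dx": -0.1,"dy": -0.2,"dz": 2.2,"turn": 0.2}
    - {"dx": 0,"dy": 0,"dz": 1,"turn": 0}
    - {"dx": 0,"dy": 0,"dz": 0,"turn": 0}
    - {"dx": 0,"dy": 0,"dz": 0,"turn": 0}

```text
clock: 40.7
ee_pos: [0.3645, -0.2914, 0.0686]
eef_rot: [0.11, 0.992, -0.01, -0.057]
wrist_force: [-0.1, -0.2, 0.7]
finger_gap: 0.0596
```

Run:
```python
from h import *
st();go(.3525,-.2925,.028,166.3,2.2)
```

```text
t 40.7 p [ 0.3645 -0.2914  0.0686] yaw 167.2 tilt [-0.115 -0.006] F [-0.1 -0.2  0.7] gap 0.0596 q [ 0.2   0.46  0.43  2.14 -0.18  0.68  2.1 ]
from [ 0.3645 -0.2914  0.0686] yaw 167.2 rows 2 d [-0.012  -0.0011 -0.0406] da -0.9
{"dx":0.35,"dy":-0.12,"dz":2.09,"turn":0.46},
{"dx":0.35,"dy":-0.12,"dz":2.09,"turn":0.46},
```

>>> play_rows:
  plan:
    - {"dx": 0.4,"dy": -0.1,"dz": 1.5,"turn": 0.3}
    - {"dx": 0.3,"dy": -0.1,"dz": 1.2,"turn": 0.3}
    - {"dx": 0,"dy": 0,"dz": 0.9,"turn": 0.3}
    - {"dx": 0,"dy": 0,"dz": 0,"turn": 0}
    - {"dx": 0,"dy": 0,"dz": 0,"turn": 0}

```text
clock: 41.2
ee_pos: [0.3577, -0.2934, 0.0366]
eef_rot: [0.117, 0.992, -0.011, -0.052]
wrist_force: [-0.5, -0.1, 0.0]
finger_gap: 0.0597
```

Run:
```python
from h import *
st();snap("wrist","w16");f=np.load("pics/w16.npz");C=cam("wrist",dict(ee_pos=f["pos"],eef_rot=f["q"]))
print("at z.012",proj(C,[*f["pos"][:2],.012]))
```

```text
t 41.2 p [ 0.3577 -0.2934  0.0366] yaw 166.4 tilt [-0.105 -0.01 ] F [-0.5 -0.1  0. ] gap 0.0597 q [ 0.24  0.51  0.4   2.17 -0.22  0.59  2.13]
at z.012 [[277.79082196 266.53418179]]
```

View pics/w16.png

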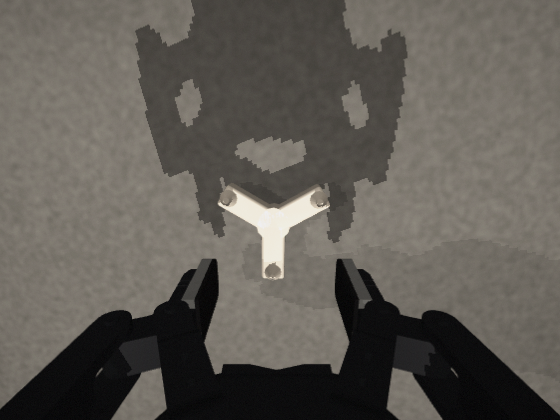

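Run:
```python
from h import *
f=np.load("pics/w16.npz");C=cam("wrist",dict(ee_pos=f["pos"],eef_rot=f["q"]))
q=plane(C,[(273,218),(273,279)],.018);print(q.round(4));d=(q[1]-q[0])[:2];print(np.hypot(*d),np.degrees(np.arctan2(d[1],d[0])));g=q[0,:2]+.02*d/np.hypot(*d);print(g);go(*g,.0232,166.3,2)
```

```text
[[ 0.3292 -0.2889  0.018 ]
 [ 0.3615 -0.2967  0.018 ]]
0.033218364057937814 -13.49841605596
[ 0.34867426 -0.29360246]
from [ 0.3577 -0.2933  0.0366] yaw 166.4 rows 1 d [-0.009  -0.0003 -0.0134] da -0.1
{"dx":0.73,"dy":-0.19,"dz":1.43,"turn":0.11},
```

>>> play_rows:
  plan:
    - {"dx": 0.3,"dy": -0.1,"dz": 0.5,"turn": 0}
    - {"dx": 0.2,"dy": -0.1,"dz": 0.5,"turn": 0}
    - {"dx": 0,"dy": 0,"dz": 0.2,"turn": 0}
    - {"dx": 0,"dy": 0,"dz": 0,"turn": 0}
    - {"dx": 0,"dy": 0,"dz": 0,"turn": 0}

```text
clock: 41.75
ee_pos: [0.351, -0.2946, 0.0248]
eef_rot: [0.117, 0.992, -0.012, -0.051]
wrist_force: [1.1, 0.4, -0.2]
finger_gap: 0.0602
```

Run:
```python
from h import *
st();go(.3515,-.294,.0232,166.3,2)
```

```text
t 41.75 p [ 0.351  -0.2946  0.0248] yaw 166.4 tilt [-0.104 -0.011] F [ 1.1  0.4 -0.2] gap 0.0602 q [ 0.26  0.52  0.39  2.19 -0.23  0.56  2.15]
from [ 0.351  -0.2946  0.0248] yaw 166.4 rows 1 d [ 0.0005  0.0006 -0.0016] da -0.1
{"dx":-0.05,"dy":0.08,"dz":0.16,"turn":0.10},
```

>>> play_rows:
  plan:
    - {"dx": 0,"dy": 0,"dz": 0.1,"turn": 0}
    - {"dx": 0,"dy": 0,"dz": 0,"turn": 0}
    - {"dx": 0,"dy": 0,"dz": 0,"turn": 0}
    - {"dx": 0,"dy": 0,"dz": 0,"turn": 0}
    - {"dx": 0,"dy": 0,"dz": 0,"turn": 0}
    - {"dx": 0,"dy": 0,"dz": 0,"turn": 0}
    - {"dx": 0,"dy": 0,"dz": 0,"turn": 0}
  grip: 0

```text
clock: 42.45
ee_pos: [0.3512, -0.2947, 0.0242]
eef_rot: [0.117, 0.992, -0.012, -0.051]
wrist_force: [-0.7, 0.5, 0.4]
finger_gap: 0.0111
```

Run:
```python
from h import *
st()
```

```text
t 42.45 p [ 0.3512 -0.2947  0.0242] yaw 166.4 tilt [-0.104 -0.011] F [-0.7  0.5  0.4] gap 0.0111 q [ 0.26  0.53  0.39  2.19 -0.24  0.55  2.15]
```

>>> play_rows:
  plan:
    - {"dx": 0,"dy": 0,"dz": -1,"turn": 0}
    - {"dx": 0,"dy": 0,"dz": -2,"turn": 0}
    - {"dx": 0,"dy": 0,"dz": -2,"turn": 0}
    - {"dx": 0,"dy": 0,"dz": -2,"turn": 0}
    - {"dx": 0,"dy": 0,"dz": -2,"turn": 0}
    - {"dx": 0,"dy": 0,"dz": 0,"turn": 0}

```text
clock: 43.05
ee_pos: [0.361, -0.2938, 0.119]
eef_rot: [0.118, 0.992, -0.012, -0.051]
wrist_force: [0.2, 0.0, -0.3]
finger_gap: 0.011
```

Run:
```python
from h import *
st();snap("wrist","w17");go(.45,-.05,.14,None,2.6)
```

```text
t 43.05 p [ 0.361  -0.2938  0.119 ] yaw 166.4 tilt [-0.104 -0.011] F [ 0.2  0.  -0.3] gap 0.011 q [ 0.16  0.36  0.48  2.12 -0.14  0.78  2.06]
from [ 0.3602 -0.2932  0.1179] yaw 166.4 rows 11 d [0.0898 0.2432 0.0221] da 0.0
{"dx":-0.25,"dy":2.33,"dz":-0.31,"turn":-0.00},
{"dx":-0.25,"dy":2.33,"dz":-0.31,"turn":-0.00},
{"dx":-0.25,"dy":2.33,"dz":-0.31,"turn":-0.00},
{"dx":-0.25,"dy":2.33,"dz":-0.31,"turn":-0.00},
{"dx":-0.25,"dy":2.33,"dz":-0.31,"turn":-0.00},
{"dx":-0.25,"dy":2.33,"dz":-0.31,"turn":-0.00},
{"dx":-0.25,"dy":2.33,"dz":-0.31,"turn":-0.00},
{"dx":-0.25,"dy":2.33,"dz":-0.31,"turn":-0.00},
{"dx":-0.25,"dy":2.33,"dz":-0.31,"turn":-0.00},
{"dx":-0.25,"dy":2.33,"dz":-0.31,"turn":-0.00},
{"dx":-0.25,"dy":2.33,"dz":-0.31,"turn":-0.00},
```

View pics/w17.png

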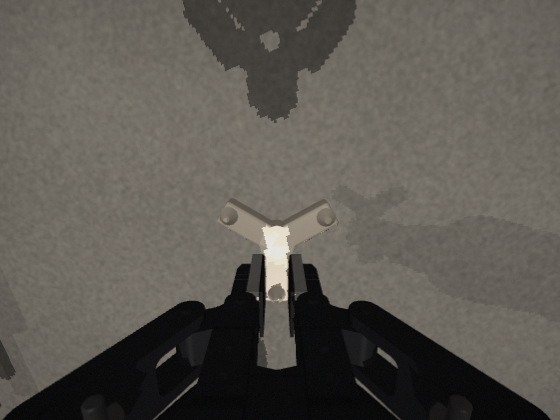

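>>> play_rows:
  plan:
    - {"dx": -0.5,"dy": 1.8,"dz": -0.2,"turn": 0}
    - {"dx": -0.5,"dy": 2.4,"dz": -0.2,"turn": 0}
    - {"dx": -0.5,"dy": 2.4,"dz": -0.2,"turn": 0}
    - {"dx": -0.5,"dy": 2.4,"dz": -0.2,"turn": 0}
    - {"dx": -0.5,"dy": 2.4,"dz": -0.2,"turn": 0}
    - {"dx": -0.4,"dy": 2.4,"dz": -0.2,"turn": 0}
    - {"dx": -0.4,"dy": 2.4,"dz": -0.2,"turn": 0}
    - {"dx": -0.4,"dy": 2.4,"dz": -0.2,"turn": 0}

```text
clock: 43.9
ee_pos: [0.4373, -0.1169, 0.1183]
eef_rot: [0.123, 0.991, -0.011, -0.058]
wrist_force: [0.0, 0.3, -0.4]
finger_gap: 0.0111
```

Run:
```python
from h import *
st();go(.5395,.4055,.14,166.4,2.6)
```

```text
t 43.9 p [ 0.4373 -0.1169  0.1183] yaw 165.8 tilt [-0.117 -0.008] F [ 0.   0.3 -0.4] gap 0.0111 q [-0.19  0.35  0.41  2.13 -0.15  0.81  1.64]
from [ 0.4373 -0.1169  0.1183] yaw 165.8 rows 21 d [0.1022 0.5224 0.0217] da 0.6
{"dx":0.15,"dy":2.53,"dz":-0.18,"turn":-0.03},
{"dx":0.15,"dy":2.53,"dz":-0.18,"turn":-0.03},
{"dx":0.15,"dy":2.53,"dz":-0.18,"turn":-0.03},
{"dx":0.15,"dy":2.53,"dz":-0.18,"turn":-0.03},
{"dx":0.15,"dy":2.53,"dz":-0.18,"turn":-0.03},
{"dx":0.14,"dy":2.53,"dz":-0.18,"turn":-0.03},
{"dx":0.14,"dy":2.53,"dz":-0.18,"turn":-0.03},
{"dx":0.14,"dy":2.53,"dz":-0.18,"turn":-0.03},
{"dx":0.14,"dy":2.53,"dz":-0.18,"turn":-0.03},
{"dx":0.14,"dy":2.53,"dz":-0.18,"turn":-0.03},
{"dx":0.14,"dy":2.53,"dz":-0.18,"turn":-0.03},
{"dx":0.14,"dy":2.53,"dz":-0.18,"turn":-0.03},
{"dx":0.13,"dy":2.53,"dz":-0.18,"turn":-0.03},
{"dx":0.13,"dy":2.53,"dz":-0.18,"turn":-0.03},
{"dx":0.13,"dy":2.53,"dz":-0.18,"turn":-0.03},
{"dx":0.13,"dy":2.53,"dz":-0.18,"turn":-0.03},
{"dx":0.13,"dy":2.53,"dz":-0.18,"turn":-0.03},
{"dx":0.13,"dy":2.53,"dz":-0.18,"turn":-0.03},
{"dx":0.13,"dy":2.53,"dz":-0.18,"turn":-0.03},
{"dx":0.13,"dy":2.53,"dz":-0.18,"turn":-0.03},
{"dx":0.12,"dy":2.53,"dz":-0.18,"turn":-0.03},
```

>>> play_rows:
  plan:
    - {"dx": 0.1,"dy": 2,"dz": -0.3,"turn": 0}
    - {"dx": 0.1,"dy": 2,"dz": -0.3,"turn": 0}
    - {"dx": 0.1,"dy": 2,"dz": -0.3,"turn": 0}
    - {"dx": 0.1,"dy": 2,"dz": -0.3,"turn": 0}
    - {"dx": 0.1,"dy": 2,"dz": -0.3,"turn": 0}
    - {"dx": 0.1,"dy": 2,"dz": -0.3,"turn": 0}
    - {"dx": 0.1,"dy": 2,"dz": -0.3,"turn": 0}
    - {"dx": 0.1,"dy": 2,"dz": -0.3,"turn": 0}

```text
clock: 44.7
ee_pos: [0.466, 0.0476, 0.13]
eef_rot: [0.122, 0.99, -0.013, -0.066]
wrist_force: [0.8, -0.1, -0.1]
finger_gap: 0.0113
```

Run:
```python
from h import *
st()
```

```text
t 44.7 p [0.466  0.0476 0.13  ] yaw 165.7 tilt [-0.133 -0.011] F [ 0.8 -0.1 -0.1] gap 0.0113 q [-0.46  0.36  0.35  2.07 -0.17  0.88  1.31]
```

>>> play_rows:
  plan:
    - {"dx": 0.1,"dy": 2.4,"dz": -0.2,"turn": 0}
    - {"dx": 0.1,"dy": 2.4,"dz": -0.2,"turn": 0}
    - {"dx": 0.1,"dy": 2.4,"dz": -0.2,"turn": 0}
    - {"dx": 0.1,"dy": 2.4,"dz": -0.2,"turn": 0}
    - {"dx": 0.1,"dy": 2.4,"dz": -0.2,"turn": 0}
    - {"dx": 0.1,"dy": 2.4,"dz": -0.2,"turn": 0}
    - {"dx": 0.1,"dy": 2.4,"dz": -0.2,"turn": 0}
    - {"dx": 0.1,"dy": 2.4,"dz": -0.2,"turn": 0}

```text
clock: 45.5
ee_pos: [0.5017, 0.2404, 0.1296]
eef_rot: [0.124, 0.989, -0.018, -0.073]
wrist_force: [1.2, -0.3, -0.5]
finger_gap: 0.0113
```

Run:
```python
from h import *
st();go(.5395,.4055,.13,166.4,2.2)
```

```text
t 45.5 p [0.5017 0.2404 0.1296] yaw 165.5 tilt [-0.149 -0.017] F [ 1.2 -0.3 -0.5] gap 0.0113 q [-0.7   0.48  0.28  1.86 -0.21  0.97  1.01]
from [0.5017 0.2404 0.1296] yaw 165.5 rows 8 d [0.0378 0.1651 0.0004] da 0.9
{"dx":0.06,"dy":2.11,"dz":-0.11,"turn":-0.11},
{"dx":0.05,"dy":2.11,"dz":-0.11,"turn":-0.11},
{"dx":0.05,"dy":2.11,"dz":-0.11,"turn":-0.11},
{"dx":0.05,"dy":2.11,"dz":-0.11,"turn":-0.11},
{"dx":0.04,"dy":2.11,"dz":-0.11,"turn":-0.11},
{"dx":0.04,"dy":2.11,"dz":-0.11,"turn":-0.11},
{"dx":0.03,"dy":2.11,"dz":-0.11,"turn":-0.11},
{"dx":0.03,"dy":2.11,"dz":-0.11,"turn":-0.11},
```

>>> play_rows:
  plan:
    - {"dx": 0.1,"dy": 3.5,"dz": -0.3,"turn": 0}
    - {"dx": 0.1,"dy": 4.5,"dz": -0.3,"turn": -0.4}
    - {"dx": 0.1,"dy": 4.5,"dz": -0.3,"turn": -0.4}
    - {"dx": 0.1,"dy": 3.2,"dz": -0.2,"turn": 0}
    - {"dx": 0,"dy": 0,"dz": 0,"turn": 0}
    - {"dx": 0,"dy": 0,"dz": 0,"turn": 0}

```text
clock: 46.1
ee_pos: [0.5333, 0.4006, 0.1232]
eef_rot: [0.115, 0.99, -0.021, -0.078]
wrist_force: [0.2, -0.4, -1.6]
finger_gap: 0.0111
```

Run:
```python
from h import *
st();go(.5395,.4055,.06,166.4,2.2);snap("wrist","w18");stilt(np.load("pics/w18.npz"),"wrist",(.5205,.325),.004,.033)
```

```text
t 46.1 p [0.5333 0.4006 0.1232] yaw 166.4 tilt [-0.16  -0.024] F [ 0.2 -0.4 -1.6] gap 0.0111 q [-0.83  0.65  0.24  1.58 -0.25  1.09  0.84]
from [0.5333 0.4006 0.1232] yaw 166.4 rows 3 d [ 0.0062  0.0049 -0.0632] da -0.0
{"dx":-0.48,"dy":0.33,"dz":2.04,"turn":0.02},
{"dx":-0.48,"dy":0.33,"dz":2.04,"turn":0.02},
{"dx":-0.48,"dy":0.33,"dz":2.04,"turn":0.02},
stilt 1691 c [0.5203 0.3266] arms [np.float64(6.7), np.float64(126.7), np.float64(246.7)] reach [0.0298, 0.0301, 0.0304] tri [0.521  0.3258]
```

View pics/w18.png

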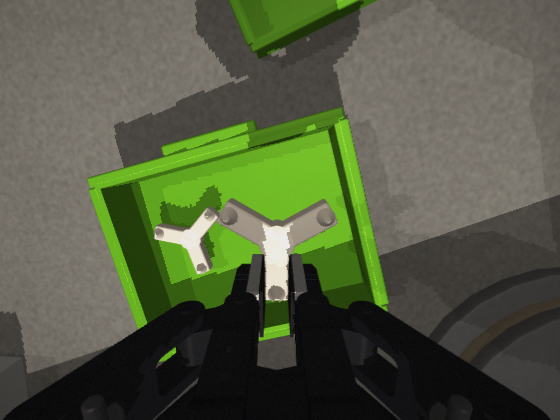

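>>> play_rows:
  plan:
    - {"dx": -0.5,"dy": 0.3,"dz": 1.8,"turn": 0}
    - {"dx": -0.5,"dy": 0.3,"dz": 1.8,"turn": 0}
    - {"dx": -0.4,"dy": 0.2,"dz": 1.8,"turn": 0}
    - {"dx": 0,"dy": 0,"dz": 0.4,"turn": 0}
    - {"dx": 0,"dy": 0,"dz": 0,"turn": 0}

```text
clock: 46.65
ee_pos: [0.539, 0.3969, 0.0556]
eef_rot: [0.119, 0.989, -0.024, -0.08]
wrist_force: [-0.6, -0.1, -0.6]
finger_gap: 0.0114
```

Run:
```python
from h import *
st();go(.5395,.4055,.034,166.4,1)
```

```text
t 46.65 p [0.539  0.3969 0.0556] yaw 166.0 tilt [-0.165 -0.028] F [-0.6 -0.1 -0.6] gap 0.0114 q [-0.81  0.73  0.23  1.6  -0.27  0.99  0.87]
from [0.539  0.3969 0.0556] yaw 166.0 rows 3 d [ 0.0005  0.0086 -0.0216] da 0.4
{"dx":-0.06,"dy":0.33,"dz":0.70,"turn":-0.15},
{"dx":-0.06,"dy":0.33,"dz":0.70,"turn":-0.15},
{"dx":-0.06,"dy":0.33,"dz":0.70,"turn":-0.15},
```

>>> play_rows:
  plan:
    - {"dx": 0,"dy": 0.4,"dz": 0.6,"turn": 0}
    - {"dx": 0,"dy": 0.4,"dz": 0.6,"turn": 0}
    - {"dx": 0,"dy": 0.2,"dz": 0.4,"turn": 0}
    - {"dx": 0,"dy": 0,"dz": 0.2,"turn": 0}
    - {"dx": 0,"dy": 0,"dz": 0,"turn": 0}
    - {"dx": 0,"dy": 0,"dz": 0,"turn": 0}

```text
clock: 47.25
ee_pos: [0.5391, 0.4071, 0.037]
eef_rot: [0.119, 0.989, -0.023, -0.08]
wrist_force: [-0.4, -0.7, -0.5]
finger_gap: 0.0112
```

Run:
```python
from h import *
st()
```

```text
t 47.25 p [0.5391 0.4071 0.037 ] yaw 166.0 tilt [-0.163 -0.027] F [-0.4 -0.7 -0.5] gap 0.0112 q [-0.82  0.76  0.22  1.59 -0.28  0.97  0.86]
```

>>> play_rows:
  plan:
    - {"dx": 0,"dy": 0,"dz": 0.3,"turn": 0}
    - {"dx": 0,"dy": 0,"dz": 0.2,"turn": 0}
    - {"dx": 0,"dy": 0,"dz": 0.2,"turn": 0}
    - {"dx": 0,"dy": 0,"dz": 0.1,"turn": 0}

```text
clock: 47.65
ee_pos: [0.5382, 0.407, 0.0295]
eef_rot: [0.12, 0.989, -0.022, -0.079]
wrist_force: [-0.5, 0.0, -0.3]
finger_gap: 0.0116
```

Run:
```python
from h import *
st()
```

```text
t 47.65 p [0.5382 0.407  0.0295] yaw 165.9 tilt [-0.162 -0.026] F [-0.5  0.  -0.3] gap 0.0116 q [-0.82  0.77  0.22  1.6  -0.28  0.95  0.86]
```

>>> play_rows:
  plan:
    - {"dx": 0,"dy": 0,"dz": 0.1,"turn": 0}
    - {"dx": 0,"dy": 0,"dz": 0.1,"turn": 0}
    - {"dx": 0,"dy": 0,"dz": 0.1,"turn": 0}

```text
clock: 47.95
ee_pos: [0.5381, 0.407, 0.0281]
eef_rot: [0.12, 0.989, -0.022, -0.079]
wrist_force: [-1.1, -1.4, 6.5]
finger_gap: 0.011
```

Run:
```python
from h import *
st()
```

```text
t 47.95 p [0.5381 0.407  0.0281] yaw 165.9 tilt [-0.162 -0.025] F [-1.1 -1.4  6.5] gap 0.011 q [-0.82  0.77  0.22  1.6  -0.28  0.95  0.87]
```

>>> play_rows:
  plan:
    - {"dx": 0,"dy": 0,"dz": 0,"turn": 0}
    - {"dx": 0,"dy": 0,"dz": 0,"turn": 0}
    - {"dx": 0,"dy": 0,"dz": 0,"turn": 0}
  grip: 0.33

```text
clock: 48.25
ee_pos: [0.5384, 0.4071, 0.0284]
eef_rot: [0.12, 0.989, -0.022, -0.079]
wrist_force: [-0.6, 0.4, -0.9]
finger_gap: 0.0279
```

>>> play_rows:
  plan:
    - {"dx": 0,"dy": 0,"dz": -1,"turn": 0}
    - {"dx": 0,"dy": 0,"dz": -1.5,"turn": 0}
    - {"dx": 0,"dy": 0,"dz": -2,"turn": 0}
    - {"dx": 0,"dy": 0,"dz": -2,"turn": 0}
    - {"dx": 0,"dy": 0,"dz": -2,"turn": 0}
    - {"dx": 0,"dy": 0,"dz": -2,"turn": 0}
    - {"dx": 0,"dy": 0,"dz": 0,"turn": 0}

```text
clock: 48.95
ee_pos: [0.558, 0.4102, 0.1422]
eef_rot: [0.12, 0.99, -0.021, -0.077]
wrist_force: [0.2, 0.6, -0.2]
finger_gap: 0.0282
```

Run:
```python
from h import *
st();snap("wrist","w19");f=np.load("pics/w19.npz")
stilt(f,"wrist",(.5205,.325),.004,.036);stilt(f,"wrist",(.519,.411),.004,.036)
p,d=snap("side","s6");cv2.imwrite("pics/s6c.png",cv2.resize(p[130:350,120:480,::-1],None,fx=2.2,fy=2.2))
p,d=snap("top","t6")
```

```text
t 48.95 p [0.558  0.4102 0.1422] yaw 165.9 tilt [-0.157 -0.022] F [ 0.2  0.6 -0.2] gap 0.0282 q [-0.82  0.67  0.25  1.49 -0.25  1.15  0.84]
stilt 1503 c [0.5208 0.3267] arms [np.float64(6.6), np.float64(126.6), np.float64(246.6)] reach [0.0292, 0.0299, 0.0305] tri [0.5215 0.3265]
stilt 1467 c [0.5175 0.4105] arms [np.float64(-12.9), np.float64(107.1), np.float64(227.1)] reach [0.0295, 0.0292, 0.0293] tri [0.5179 0.4106]
```

View pics/w19.png

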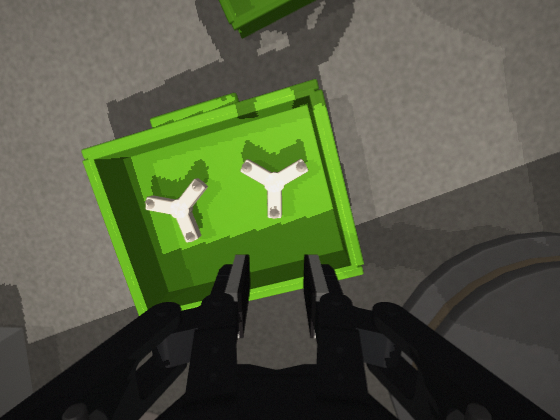

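View pics/s6c.png

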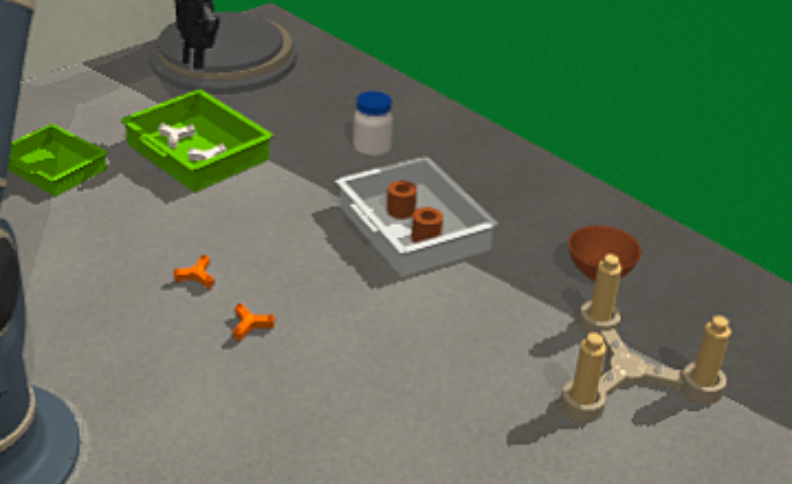

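Everything looks in place. Before handing in, I'll check the post's height against the fixed posts and the stilt and prop heights.

Run:
```python
from h import *
for n in("t6","s6"):
    f=np.load(f"pics/{n}.npz");C=cam("top" if n[0]=="t" else "side");P=cloud(C,f["d"]);Z=P[:,:,2]
    c=np.array([.5596,-.3632]);
    k=(np.hypot(P[:,:,0]-c[0],P[:,:,1]-c[1])<.2)&(Z>.095)&(Z<.125)&(P[:,:,1]<-.22)
    nn,L,stt,ce=cv2.connectedComponentsWithStats(k.astype(np.uint8))
    for i in range(1,nn):
        if stt[i,4]>4: q=P[L==i];print(n,len(q),q.mean(0).round(4),"zmax",np.percentile(q[:,2],90).round(4))
f=np.load("pics/w19.npz");C=cam("wrist",dict(ee_pos=f["pos"],eef_rot=f["q"]));P=cloud(C,f["d"])
for c in((.5208,.3267),(.5175,.4105)):
    k=np.hypot(P[:,:,0]-c[0],P[:,:,1]-c[1])<.008;print("stilt mid z",np.median(P[k][:,2]))
    for a0 in ((6.6,126.6,246.6) if c[1]<.35 else (-13,107,227)):
        t=np.radians(a0);k=np.hypot(P[:,:,0]-c[0]-.016*np.cos(t),P[:,:,1]-c[1]-.016*np.sin(t))<.003;print("  arm",a0,np.median(P[k][:,2]).round(4))
r.close_job()
```

```text
t6 42 [ 0.6904 -0.4337  0.1035] zmax 0.1087
t6 37 [ 0.6867 -0.2834  0.1044] zmax 0.1103
t6 41 [ 0.5584 -0.3605  0.1031] zmax 0.1085
s6 47 [ 0.6825 -0.2867  0.1025] zmax 0.107
s6 77 [ 0.6856 -0.436   0.1022] zmax 0.1082
s6 66 [ 0.5536 -0.3655  0.1022] zmax 0.1069
stilt mid z 0.02196585525103739
  arm 6.6 0.0221
  arm 126.6 0.0221
  arm 246.6 0.0223
stilt mid z 0.022225450774187416
  arm -13 0.0222
  arm 107 0.0222
  arm 227 0.0221
the job is handed in; nothing more can be done
```

All five pieces are put away in the order asked, and I handed the job in at about 49 s of the 134 s allowed. I never touched the glaze jar, the bowl, the orange stilts or the smaller green tub.

**Last checks**
- **Tall post:** it stands in the empty socket. Its top is at about 0.107–0.109 m, within 2 mm of the two fixed posts, so it is fully down.
- **Props:** both stand upright on the frosted tub's floor, about 7 cm apart, and both rims are at the expected height.
- **Stilts:** both lie flat on the green tub's floor, about 8.5 cm apart, with every arm top at 22 mm as it should be.

**What disagreed**
- **Tool tilt:** the tool slowly tipped over during the sideways moves, from 0 to about 9° by the end. I had no direct way to correct it.
- **Effect on the pieces:** they were tilted about 1–3° as they touched down. I lowered each one until it touched, with 12 N at most, before opening the fingers, so one edge settled the last 1–2 mm on release.
- **Hover readings:** positions measured from the wrist camera while hovering differed by 1–2 mm from close-up or overhead readings. That was within the clearances.

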